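# Pack the miniature case, snap its cover on and dress the top

### The arm

A 6-joint arm with a two-finger parallel gripper is mounted at the origin on the work surface. World frame = base frame: x ahead of the robot, y to its left, z up, the work surface at z = 0. Lengths are in m, angles in rad, forces in N, time in s.
With the tool pointing down it reaches from about 0.35 to 0.85 m from the base axis. Payload 8.1 kg.
Tool frame: the origin (TCP) lies on the mounting face of the last link; the fingertips stand 186 mm ahead of it and the grasp point (between the pads) lies 167 mm ahead of it; z points along the fingers, y is the line along which they close (so a half turn about z gives the same grasp; the last joint's range is limited). The gripper opens to 93 mm and grips with 3 to 60 N. Pads are 15 mm wide; open, the fingers measure 128 mm over their backs; the gripper's body (75 mm by 188 mm) begins 65 mm behind the grasp point.
Start: joints at [1.024, 0.13, 1.488, -0, 1.523, -0.085], TCP at [0.267, 0.537, 0.405] pointing down, gripper open.
Joint ranges: [-2.96, 2.96], [-0.89, 2.26], [0.02, 2.5], [-1.34, 4.48], [0, 2.73], [-2.66, 2.66]. Speed limits (rad/s): [2.39, 2.39, 2.79, 3.14, 3.14, 3.14].

### API

Orientations are given as a rotation vector (axis times angle).
In Python, from plant import * gives the robot as it stands. The module is installed in compiled form; this text tells all that it offers.
- The arm moves only by the tool arm_command, never from a script. Its argument "increments" is a list of rows, each a list of 6 numbers: the shift along the tool's x, y, z in units of 0.2 m (1.0 is 0.2 m), then the turn, a rotation vector about the tool's x, y, z in units of pi rad (1.0 is pi rad). A call has exactly 5 rows; each row is the pose to reach, as a shift and turn from the pose commanded when the call began, along the tool's axes at that moment, turning the shorter way round; what a row does not reach only later rows make up. A row lasts 1/8 s, in which the tool goes at most 62.5 mm and 10.7 degrees, less where a joint would pass 70% of its speed; a pose out of reach is approached as far as the arm can. A call with a number of a shift or a turn outside -1 to 1 is refused whole. A call with a gripper value outside its range is refused whole. "fingers" is the closure, from -1 (fully open) to 1 (shut), set as the call begins (left out, the last holds). The fingers move at their own pace and stop on an object; "force" is the grip in N (left out, the last holds). Time passes only in rows, so rows that repeat a pose let the fingers close, or fill a call up. It gives the time, the measured TCP pose, the force, the opening and the grip force at its end, in the units of the state.
- read_state(): the state, without advancing time (a new reading comes with each control period).
- read_camera(name): name is "scene" or "top"; returns a dict with "image" (420x560x3 uint8, red, green, blue), "fx", "fy", "cx", "cy" (pixels), "k1" (the pictures are not rectified: a ray, as slopes to the right and down, at radius r is drawn at 1 + k1 r^2 times it, then the intrinsics apply), "T" (4x4, takes a point from camera to world coordinates). Camera axes: x right, y down, z forward; pixel columns grow to the right and rows downward; lengths in m; the calibration is good to about 2 mm. A picture is of the moment at which its call begins. There is no depth.
- close_job(): hands the job in; it is judged then, once.
The state is a dict: "t": time; "q": joint angles; "dq": joint speeds; "joint_torque": joint torques, N m; "tool_pos": TCP position; "orientation": TCP orientation; "force": force on the tool from outside, world axes, zero at the start; "wrist_torque": the same for the moment, N m; "opening": finger opening in m; "gripper_force": force on a finger pad.
Only numpy, scipy, OpenCV 4.12 (cv2) and the standard library are available. Lean on these libraries where they do the work, as an engineer would, in place of code of your own. Each camera call takes 0.05 s, during which the arm holds its last target. There are 200 camera calls.

### The job

Make up the counter display: lay every miniature bottle lengthwise in a cradle of its own in the wooden case, cap at either end, and only then fit the white cover, hooking its front lip into the slot under the overhang and pivoting it down until the rear edge snaps flat under the catch. Finally stand every tall bottle upright on top of the closed cover, in front of its grip bar. Do not tip a tall bottle over, and leave the other things on the counter alone.

Things in the scene. Friction and masses are not known exactly. Their poses are not given: they have to be found in the camera images.
- case: Fixed open wooden case, 172 mm front to back by 236 mm wide. Origin: under its centre, on the counter; x from front to back (away from the robot), z up. Inside 132 mm (x) by 210 mm (y). All walls and the ledges that carry the cover are 50 mm high. 6 mm high stops at x = +78 mm and y = -112, +112 mm leave the cover 4 mm play lengthwise and 5 mm to either side. Top of the closed cover: 55 mm above the counter
- cradle0 (a point): Where a miniature's centre comes to rest in the cradle on the case's -y side, 62 mm from the middle one, 26.5 mm above the counter; axes as the case's, the cradle runs along x. A cradle is a 26 mm wide gap between black ridges whose tops are 14 mm above the counter
- cradle1 (a point): The same for the middle cradle
- cradle2 (a point): The same for the cradle on the case's +y side
- slot (a point): The slot lies on top of the front wall: 12 mm high (50 to 62 mm above the counter), open to the rear (+x), 10 mm deep, 224 mm wide, under a 5 mm thick overhang (top at 67 mm). This point: middle of the width, half-way in (overhang's edge 5 mm behind it, slot's back 5 mm in front), on the lower face; 71 mm in front of the case's centre; axes as the case's
- catch (a joint): Sprung steel catch, 50 mm wide, amid the case's rear wall. 0 = at rest, positive = pushed back (m, to 0.012). Its nose has a steep ramp from 70 mm above the counter down to its foremost edge, x = +71 mm, 58 mm up. The cover's rear edge, pressed down with some 5 to 12 N, pushes it back about 5 mm; it then springs over the cover's top
- cover_rib (a point): Centre of the grip bar of the loose white cover, a plate 150 (x) by 214 (y) by 5 mm, 0.26 kg, at first flat on the counter, bar up. The aluminium bar on its top is 12 mm thick (x), 80 long (y), 26 high; this point is 18 mm above the plate's underside, 40 mm behind its centre. x runs from lip to rear edge, which is 35 mm behind the bar's centre; z: upward normal
- cover_lip (a point): Middle of the cover's front edge (the lip, the full width, 5 mm thick), half-way through the thickness; 115 mm in front of the bar's centre and 15.5 mm below it; axes as the cover's
- mini0_mid (a point): Centre of a miniature bottle lying on its side: 110 mm long, body diameter 36 mm over the 74 mm from its base, the neck and cap 18 mm; 0.12 kg. x runs along it from base to cap; the body is from x = -55 to +19 mm, centre of mass near x = -15 mm. It rolls. In a cradle its centre is 26.5 mm above the counter. Two or three are present
- mini1_mid (a point): Centre of a miniature bottle lying on its side: 110 mm long, body diameter 36 mm over the 74 mm from its base, the neck and cap 18 mm; 0.12 kg. x runs along it from base to cap; the body is from x = -55 to +19 mm, centre of mass near x = -15 mm. It rolls. In a cradle its centre is 26.5 mm above the counter. Two or three are present
- mini2_mid (a point): Centre of a miniature bottle lying on its side: 110 mm long, body diameter 36 mm over the 74 mm from its base, the neck and cap 18 mm; 0.12 kg. x runs along it from base to cap; the body is from x = -55 to +19 mm, centre of mass near x = -15 mm. It rolls. In a cradle its centre is 26.5 mm above the counter. Two or three are present
- bottle0_mid (a point): Centre, half-way up, of a tall bottle that stands upright: 168 mm high, body diameter 50 mm up to 112 mm, then neck and cap of diameter 26 mm; 0.38 kg; z points up. Two or three are present
- bottle1_mid (a point): Centre, half-way up, of a tall bottle that stands upright: 168 mm high, body diameter 50 mm up to 112 mm, then neck and cap of diameter 26 mm; 0.38 kg; z points up. Two or three are present
- bottle2_mid (a point): Centre, half-way up, of a tall bottle that stands upright: 168 mm high, body diameter 50 mm up to 112 mm, then neck and cap of diameter 26 mm; 0.38 kg; z points up. Two or three are present
- carton: a piece of other goods on the counter, to be left alone: upright cardboard carton, 100 x 75 x 90 mm; origin under its centre
- jigger: a piece of other goods on the counter, to be left alone: small steel measuring cup, 44 mm across, 50 mm high; origin under its centre
- stapler: a piece of other goods on the counter, to be left alone: grey stapler block, 130 x 35 x 45 mm; origin under its centre
- calculator: a piece of other goods on the counter, to be left alone: flat black calculator, 140 x 80 x 20 mm; origin under its centre
- tape: a piece of other goods on the counter, to be left alone: roll of tape lying flat, 90 mm across, 22 mm high; origin under its centre
- bottle0: The same bottle as bottle0_mid; origin under its centre
- bottle1: The same bottle as bottle1_mid; origin under its centre
- bottle2: The same bottle as bottle2_mid; origin under its centre
There are look-alikes about, which are no part of the job. What is shaped like the bottle0 but pink is not meant.

How it is judged:
By the outcome, as a careful person would: the job done as asked, in the order asked, and still so for the second after the job is handed in, with the robot touching nothing.
Of mini0, mini1, mini2 only 2 to 3 are there at a start; the rules pass over those that are not, and their reading is None.
Of bottle0, bottle1, bottle2 only 2 to 3 are there at a start; the rules pass over those that are not, and their reading is None.
At some moment in a run one of cover may be knocked a few centimetres aside while the robot is not near it.
It also fails if it takes over 210 s, if anything falls off the work surface, if the arm or the gripper's body presses on something with over 40 N, if the wrist force passes 120 N, or if a joint passes its speed limit or range.

## Working session

There is one attempt and no reset: what is moved stays moved. The work goes in short steps, Python scripts to look and compute and a tool call to move; the robot and the scene stay as the last step left them, time stands still between calls to the robot, and variables do not carry over. Pictures are saved under pics/ and viewed, at most 14 in all, crops included, and the job is handed in when it is done.

Besides the shell and the picture viewer there is one more tool, called after "Call:" in YAML: its name, and indented under it one key for each argument. arm_command: Moves the arm, as the interface text tells. Shifts and turns lie within -1 to 1; 1 stands for 0.2 m of shift or pi rad of turn. Its arguments: {"type":"object","properties":{"increments":{"type":"array","items":{"type":"array","items":{"type":"number","minimum":-1,"maximum":1}}},"fingers":{"type":"number"},"force":{"type":"number"}},"required":["increments"]}

```bash
mkdir -p pics
python3 - <<'E'
from plant import *
import cv2
for n in("scene","top"):
    c=read_camera(n);cv2.imwrite(f"pics/{n}0.png",c["image"][:,:,::-1])
    print(n,{k:c[k] for k in("fx","fy","cx","cy","k1")},c["T"].round(3).tolist())
s=read_state();print(s)
E
```

```text
scene {'fx': 533.6941310920993, 'fy': 533.6941310920993, 'cx': 283.9810527817721, 'cy': 199.74822778646342, 'k1': -0.08640472737153954} [[0.394, 0.683, -0.614, 1.371], [0.919, -0.301, 0.255, -0.348], [-0.011, -0.665, -0.747, 1.124], [0.0, 0.0, 0.0, 1.0]]
top {'fx': 429.46200023931243, 'fy': 429.46200023931243, 'cx': 287.4274382689586, 'cy': 207.7280956392381, 'k1': -0.06429509919134697} [[0.021, -0.993, 0.115, 0.375], [-0.999, -0.024, -0.025, 0.036], [0.027, -0.114, -0.993, 1.456], [0.0, 0.0, 0.0, 1.0]]
{'t': 0.1, 'q': array([ 1.02357120e+00,  1.31071852e-01,  1.48915702e+00, -4.05405117e-05,
        1.52301441e+00, -8.53989629e-02]), 'dq': array([ 0.00163417, -0.0018064 , -0.00405496, -0.0013181 ,  0.00044916,
       -0.0004299 ]), 'joint_torque': array([ 9.23715634e-04, -5.61343074e+01, -4.93097484e+01,  7.70127238e-02,
        2.91457964e-02, -4.58720183e-05]), 'tool_pos': array([0.26722862, 0.53697366, 0.40380767]), 'orientation': array([-7.18893274e-01, -3.05774535e+00,  2.48358544e-03]), 'force': array([ 0.52904372, -0.51788436, -0.12179406]), 'wrist_torque': array([ 0.01032489, -0.02385624,  0.03229808]), 'gripper_force': 0.0, 'opening': 0.09292049167210205}
```

View pics/scene0.png

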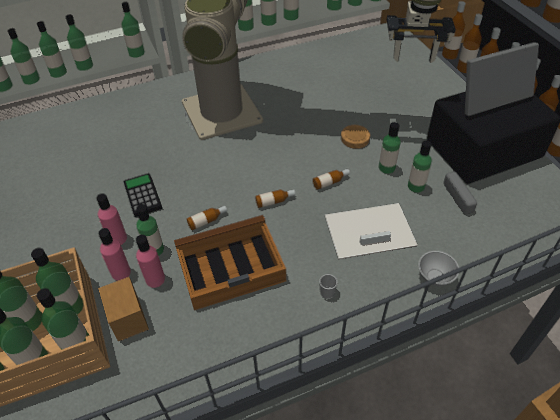

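View pics/top0.png

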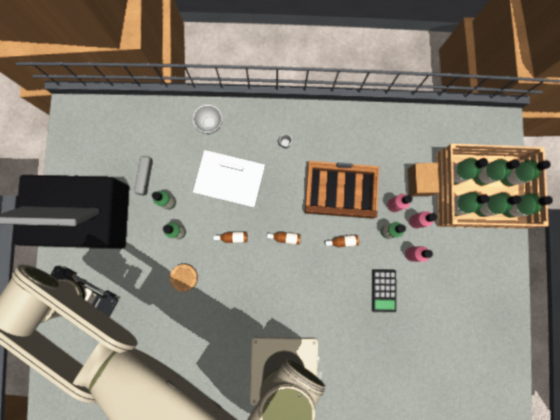

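```bash
cat > h.py <<'E'
from plant import *
import cv2, numpy as np
from scipy.spatial.transform import Rotation as R
def K(c): return np.array([[c["fx"],0,c["cx"]],[0,c["fy"],c["cy"]],[0,0,1.]])
def D(c): return np.array([c["k1"],0,0,0,0.])
def ray(c,uv):
    n=cv2.undistortPoints(np.array(uv,float).reshape(-1,1,2),K(c),D(c)).reshape(-1,2)
    return np.c_[n,np.ones(len(n))]@c["T"][:3,:3].T
def plane(c,uv,z):
    d=ray(c,uv);o=c["T"][:3,3];return o+d*((z-o[2])/d[:,2])[:,None]
def proj(c,P):
    Ti=np.linalg.inv(c["T"]);return cv2.projectPoints(np.array(P,float).reshape(-1,3),cv2.Rodrigues(Ti[:3,:3])[0],Ti[:3,3],K(c),D(c))[0].reshape(-1,2)
def tri(c1,a,c2,b):
    o1,o2=c1["T"][:3,3],c2["T"][:3,3];d1,d2=ray(c1,[a])[0],ray(c2,[b])[0]
    s=np.linalg.lstsq(np.c_[d1,-d2],o2-o1,rcond=None)[0]
    p,q=o1+s[0]*d1,o2+s[1]*d2;return (p+q)/2,np.linalg.norm(p-q)
def blobs(m,amin=25):
    cs,_=cv2.findContours(m.astype(np.uint8),cv2.RETR_EXTERNAL,cv2.CHAIN_APPROX_NONE)
    return [q for q in cs if cv2.contourArea(q)>amin]
def hsv(c): return cv2.cvtColor(c["image"],cv2.COLOR_RGB2HSV).astype(int)
E
python3 - <<'E'
from h import *
np.set_printoptions(precision=3,suppress=True)
c=read_camera("top");h=hsv(c);H,S,V=h[...,0],h[...,1],h[...,2]
cv2.imwrite("pics/a.png",cv2.resize(c["image"][95:275,120:440,::-1],None,fx=2.5,fy=2.5,interpolation=cv2.INTER_CUBIC))
roi=np.zeros(H.shape,bool);roi[100:330,130:440]=1
def show(n,m,z,amin=25):
    for q in blobs(m&roi,amin):
        r=cv2.minAreaRect(q);b=cv2.boxPoints(r);P=plane(c,b,z)
        print(n,np.array(r[0]),"ctr",P.mean(0)[:2],"sides",np.linalg.norm(P[1]-P[0]),np.linalg.norm(P[2]-P[1]),"corners",P[:,:2].tolist() if n in("cover","wood") else "", "ang",np.degrees(np.arctan2(*(P[1]-P[0])[[1,0]])))
show("cover",(S<40)&(V>180),.005,800)
show("wood",(H<20)&(S>110)&(V>50),.05,800)
show("mini",(H<20)&(S>110)&(V>40),.018)
show("green",(H>40)&(H<90)&(S>90),.08)
E
```

```text
cover [227.227 178.116] ctr [0.64  0.208] sides 0.17272273794079446 0.23240932499296915 corners [[0.5816664269997369, 0.3373155476998281], [0.750931747923502, 0.302929571861717], [0.6977756096744813, 0.0766807722844849], [0.5298346785898, 0.11414680708565997]] ang -11.48327787697484
wood [341.876 189.106] ctr [ 0.605 -0.18 ] sides 0.17319884716855016 0.2427603831565484 corners [[0.5244575044258162, -0.054380620511596776], [0.6973484465818858, -0.06470354552834426], [0.6855376961397947, -0.3071764508276969], [0.5118114850872171, -0.2931870665578408]] ang -3.4169440791067434
wood [424.  188.5] ctr [ 0.615 -0.458] sides 0.10448141783899768 0.2497224331934939 corners [[0.7378101168992279, -0.40808365561708776], [0.7413402031630056, -0.5125054213779554], [0.4916761206556608, -0.5071073156134549], [0.48944576823305924, -0.40487700911501734]] ang -88.0637940271937
mini [183.25 277.75] ctr [0.3   0.339] sides 0.08556835386923808 0.08480161523141484 corners  ang -43.19656084803623
mini [338.5 241.5] ctr [ 0.431 -0.174] sides 0.03716258903111543 0.030177246982093477 corners  ang -88.7579182846
[... 245 characters left out ...]
876 189.106] ctr [ 0.61  -0.185] sides 0.1771412620523728 0.2482861829144848 corners  ang -3.4169440791067536
mini [424.  188.5] ctr [ 0.621 -0.469] sides 0.1068596617101622 0.25540670565570217 corners  ang -88.06379402719368
green [384.5 304.5] ctr [ 0.231 -0.315] sides 0.06136316910948977 0.0283481473561283 corners  ang -89.2841490517909
green [394.25 229.75] ctr [ 0.471 -0.347] sides 0.03568087808776542 0.04186159465316354 corners  ang -70.64777240701419
green [172.8 230.1] ctr [0.453 0.366] sides 0.04324983509900641 0.035802656932085834 corners  ang -15.654822331371442
green [162.214 198.758] ctr [0.553 0.406] sides 0.04285058901511837 0.03594479528692293 corners  ang -29.098559997302594
```

View pics/a.png

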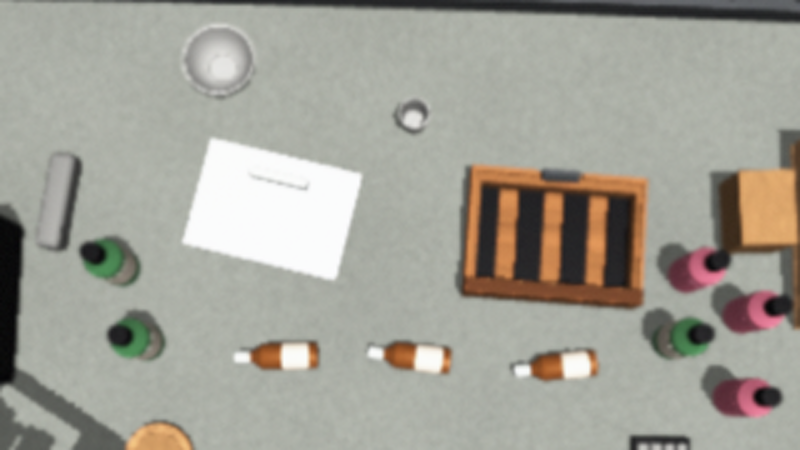

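Run:
```python
from h import *
t=read_camera("top")["image"];s=read_camera("scene")["image"]
f=lambda i,r0,r1,c0,c1,k:cv2.resize(i[r0:r1,c0:c1,::-1],None,fx=k,fy=k,interpolation=cv2.INTER_CUBIC)
a=f(t,150,225,300,380,5);b=f(s,210,310,165,295,3)   # 400x375 ; 390x300
d=f(t,150,210,190,268,5)[:225]; e=f(s,200,260,320,420,4) # 390x225; 400x240
im=np.zeros((600,800,3),np.uint8)
im[:375,:400]=a;im[:300,400:790]=b;im[375:600,:390]=d;im[300:540,400:800]=e
cv2.imwrite("pics/b.png",im)
```

```text
(no output)
```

View pics/b.png

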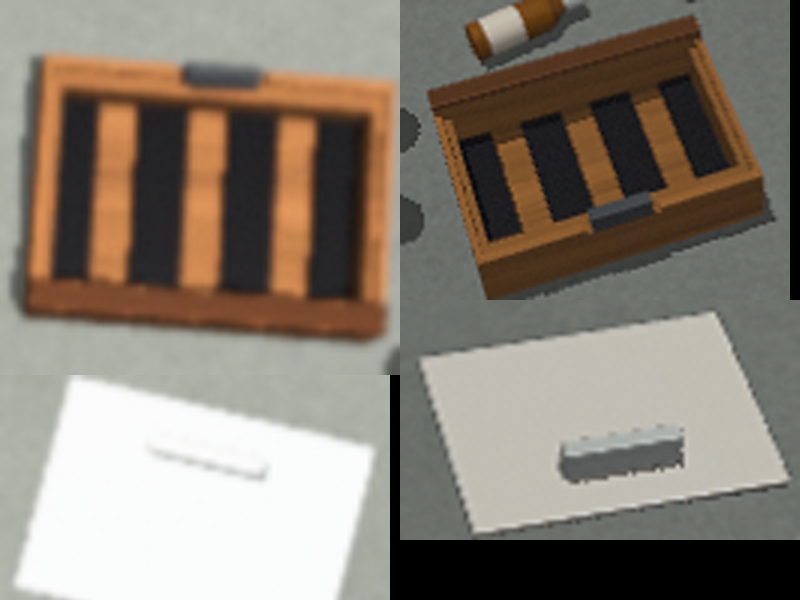

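Run:
```python
from h import *
np.set_printoptions(precision=4,suppress=True)
t=read_camera("top");s=read_camera("scene")
o=lambda u,v,k,a,b:((u+.5)/k-.5+a,(v+.5)/k-.5+b)
A=lambda u,v:o(u,v,5,300,150); B=lambda u,v:o(u-400,v,3,165,210)
C=lambda u,v:o(u,v-375,5,190,150); E_=lambda u,v:o(u-400,v-300,4,320,200)
pts={"case r+":(A(47,57),B(760,180)),"case r-":(A(394,85),B(487,262)),
"cov r+":(C(70,376),E_(790,483)),"cov r-":(C(374,447),E_(475,534)),"cov f-":((254,206.7),E_(420,357)),"cov f+":(C(15,585),E_(715,312))}
for k,(a,b) in pts.items():
    z=.05 if "case" in k else .005
    p,e=tri(t,a,s,b);print(k,p,"gap",e,"top",plane(t,[a],z)[0][:2],"scene",plane(s,[b],z)[0][:2])
for k,q,f in(("overhang back",[(32,280),(385,298)],A),("overhang front",[(24,312),(380,338)],A)):
    print(k,plane(t,[f(*x) for x in q],.067)[:,:2])
print("oh back scene",plane(s,[B(697,18),B(430,95)],.067)[:,:2])
# bottles: caps (black tops at z=.168)
for n,c in(("top",t),("scene",s)):
    h=hsv(c);H,S,V=h[...,0],h[...,1],h[...,2]
    m=(V<45)
    for q in blobs(m,15):
        r=cv2.minEnclosingCircle(q)
        if r[1]<9: print(n,"dark",np.round(r[0],1),round(r[1],1),plane(c,[r[0]],.160)[0][:2])
h=hsv(t)
for i,(u,v) in enumerate([(232,237),(285,238),(343,241)]):
    H,S,V=[h[v-14:v+15,u-26:u+27,k] for k in range(3)]
    m=((H<20)&(S>80))|(V>195)
    q=max(blobs(m,20),key=cv2.contourArea);r=cv2.minAreaRect(q);b=cv2.boxPoints(r)+[u-26,v-14]
    P=plane(t,b,.018);L=sorted([(np.linalg.norm(P[i]-P[(i+1)%4]),i) for i in range(4)])
    j=L[-1][1];d=P[(j+1)%4]-P[j]; 
    if d[1]<0:d=-d
    print("mini",i,P.mean(0)[:2],L[0][0],L[-1][0],"yaw",np.degrees(np.arctan2(d[1],d[0])))
```

```text
case r+ [ 0.6963 -0.0685  0.0502] gap 0.0004736336703299758 top [ 0.6964 -0.0682] scene [ 0.696  -0.0686]
case r- [ 0.6839 -0.2976  0.0556] gap 0.007429842089326564 top [ 0.6841 -0.3026] scene [ 0.6818 -0.2939]
cov r+ [0.7366 0.2925 0.0026] gap 0.0017287868337060243 top [0.7364 0.2929] scene [0.7377 0.2903]
cov r- [0.6916 0.0821 0.0069] gap 0.0004895913031730823 top [0.6919 0.0819] scene [0.6905 0.083 ]
cov f- [0.5436 0.1142 0.0064] gap 0.0026972162589237723 top [0.5432 0.1131] scene [0.543  0.1161]
cov f+ [0.5896 0.3234 0.0053] gap 0.0006040487070609697 top [0.5898 0.3237] scene [0.5893 0.3232]
overhang back [[ 0.5438 -0.0595]
 [ 0.5377 -0.2919]]
overhang front [[ 0.5227 -0.0546]
 [ 0.5112 -0.2885]]
oh back scene [[ 0.5308 -0.0565]
 [ 0.5191 -0.2914]]
top dark [426. 253.] 4.1 [ 0.396  -0.4226]
top dark [399.5 228.5] 3.8 [ 0.4691 -0.3407]
top dark [168.1 228.8] 4.1 [0.4519 0.3617]
top dark [430.5 216.5] 4.7 [ 0.5082 -0.4382]
top dark [544.5 200.5] 6.5 [ 0.5678 -0.8121]
top dark [513.6 199. ] 6.7 [ 0.5698 -0.7086]
top dark [482.5 199. ] 5.9 [ 0.5671 -0.6062]
top dark [406.5 198.5] 4.3
[... 209 characters left out ...]
  0.5 316. ] 7.0 [ 0.638  -0.6901]
scene dark [142. 243.] 8.2 [ 0.5687 -0.3667]
scene dark [105.5 236.1] 8.2 [ 0.5148 -0.441 ]
scene dark [102.8 201.2] 7.9 [ 0.4033 -0.4269]
scene dark [393.2 129.1] 7.2 [0.46   0.3591]
scene dark [12.1 33.4] 5.4 [-0.5371 -0.5893]
scene dark [554.5  25. ] 5.4 [0.2019 1.1878]
scene dark [41.  26.5] 5.4 [-0.5365 -0.4871]
scene dark [70.  19.5] 5.4 [-0.5374 -0.3827]
scene dark [125.2   6.9] 5.0 [-0.537  -0.1791]
mini 0 [0.4379 0.191 ] 0.03334922320665197 0.1101792936812869 yaw 91.37665166124738
mini 1 [0.4412 0.0115] 0.0346682545338571 0.11001862814956757 yaw 83.72546305687591
mini 2 [ 0.4318 -0.1863] 0.03589526376576685 0.10983278351865641 yaw 95.61057612766432
```

```bash
cat > p.py <<'E'
from h import *
# waypoint: grasp x,y,z, theta(deg, tool-y heading), pitch(deg about world horizontal axis perpendicular to tool y; + = rear (tool-y side) raised)
def rot(th,pitch=0):
    a=np.radians(th);y=np.array([np.cos(a),np.sin(a),0]);z=np.array([0,0,-1.]);x=np.cross(y,z)
    M=np.c_[x,y,z]
    return R.from_rotvec(np.radians(pitch)*np.cross(y,[0,0,1.]))*R.from_matrix(M)
def tcp(w):
    r=rot(w[3],w[4] if len(w)>4 else 0);return np.array(w[:3])-.167*r.as_matrix()[:,2],r
def plan(*ws):
    s=read_state();p,r=s["tool_pos"],R.from_rotvec(s["orientation"])
    g=p+.167*r.as_matrix()[:,2];Y=r.as_matrix()[:,1]
    print("t %.1f g"%s["t"],g.round(4),"th %.1f"%np.degrees(np.arctan2(Y[1],Y[0])),"open %.4f"%s["opening"],"F",s["force"].round(1))
    for w in ws:
        q,rr=tcp(w);d=r.inv().apply(q-p)/.2;v=(r.inv()*rr).as_rotvec()/np.pi
        n=max(np.linalg.norm(q-p)/.0625,np.linalg.norm(v)*180/10.7)
        print(np.r_[d,v].round(3).tolist(),"rows %.1f"%n);p,r=q,rr
E
python3 - <<'E'
from p import *
plan((.40,.30,.20,35),(.438,.176,.13,1.4),(.438,.176,.028,1.4),(.438,.176,.15,1.4),(.55,-.01,.16,45),(.623,-.1175,.16,87.1),(.623,-.1175,.044,87.1),(.623,-.1175,.0385,87.1),(.623,-.1175,.13,87.1))
E
```

```text
t 0.3 g [0.2672 0.5371 0.2375] th 63.5 open 0.0930 F [-0.5 -0.1  0.6]
[-1.122, -0.766, 0.188, -0.0, 0.0, 0.159] rows 4.4
[-0.617, -0.2, 0.35, 0.0, 0.0, 0.187] rows 3.1
[0.0, 0.0, 0.51, 0.0, 0.0, 0.0] rows 1.6
[0.0, 0.0, -0.61, 0.0, 0.0, 0.0] rows 2.0
[-0.943, 0.537, -0.05, 0.0, 0.0, -0.242] rows 4.1
[-0.638, -0.122, 0.0, 0.0, 0.0, -0.234] rows 3.9
[0.0, 0.0, 0.58, 0.0, 0.0, 0.0] rows 1.9
[0.0, 0.0, 0.028, 0.0, 0.0, 0.0] rows 0.1
[0.0, 0.0, -0.458, 0.0, 0.0, 0.0] rows 1.5
```

Call:
arm_command:
  increments:
    - [-0.95,-0.65,0.1,0,0,0.15]
    - [-0.95,-0.65,0.1,0,0,0.15]
    - [-0.95,-0.65,0.1,0,0,0.15]
    - [-0.95,-0.65,0.1,0,0,0.15]
    - [-0.95,-0.65,0.1,0,0,0.15]
  fingers: -0.4
  force: 15

```text
t: 0.98
tool_pos: [0.3807, 0.3338, 0.3846]
orientation: [1.419, 2.803, -0.001]
force: [0.0, -0.2, -0.0]
opening: 0.0651
gripper_force: 0.0
```

Run:
```python
from p import *
plan((.438,.176,.13,1.4),(.438,.176,.028,1.4),(.438,.176,.15,1.4),(.55,-.01,.16,45),(.623,-.1175,.16,87.1),(.623,-.1175,.044,87.1),(.623,-.1175,.0385,87.1),(.623,-.1175,.13,87.1))
```

```text
t 1.0 g [0.3807 0.3337 0.2176] th 36.3 open 0.0651 F [ 0.  -0.2 -0. ]
[-0.805, -0.236, 0.438, -0.0, 0.0, 0.194] rows 3.3
[0.0, 0.0, 0.51, 0.0, 0.0, 0.0] rows 1.6
[0.0, 0.0, -0.61, 0.0, 0.0, 0.0] rows 2.0
[-0.943, 0.537, -0.05, 0.0, 0.0, -0.242] rows 4.1
[-0.638, -0.122, 0.0, 0.0, 0.0, -0.234] rows 3.9
[0.0, 0.0, 0.58, 0.0, 0.0, 0.0] rows 1.9
[0.0, 0.0, 0.028, 0.0, 0.0, 0.0] rows 0.1
[0.0, 0.0, -0.458, 0.0, 0.0, 0.0] rows 1.5
```

Call:
arm_command:
  increments:
    - [-0.805,-0.236,0.438,0,0,0.194]
    - [-0.805,-0.236,0.438,0,0,0.194]
    - [-0.805,-0.236,0.438,0,0,0.194]
    - [-0.805,-0.236,0.438,0,0,0.194]
    - [-0.805,-0.236,0.438,0,0,0.194]

```text
t: 1.6
tool_pos: [0.4375, 0.1789, 0.297]
orientation: [-2.19, -2.252, 0.0]
force: [-0.5, 0.5, 0.3]
opening: 0.0653
gripper_force: 0.0
```

Call:
arm_command:
  increments:
    - [0,0,0.2,0,0,0]
    - [0,0,0.4,0,0,0]
    - [0,0,0.5,0,0,0]
    - [0,0,0.51,0,0,0]
    - [0,0,0.51,0,0,0]

```text
t: 2.22
tool_pos: [0.4379, 0.1796, 0.1963]
orientation: [2.187, 2.254, 0.002]
force: [-0.7, -0.8, -0.1]
opening: 0.0649
gripper_force: 0.0
```

Call:
arm_command:
  increments:
    - [0,0,0,0,0,0]
    - [0,0,0,0,0,0]
    - [0,0,0,0,0,0]
    - [0,0,0,0,0,0]
    - [0,0,0,0,0,0]
  fingers: 0.6
  force: 15

```text
t: 2.85
tool_pos: [0.4376, 0.1787, 0.1955]
orientation: [2.19, 2.252, 0.001]
force: [-1.0, -0.4, 4.0]
opening: 0.0354
gripper_force: 15.0
```

Call:
arm_command:
  increments:
    - [0,0,-0.1,0,0,0]
    - [0,0,-0.3,0,0,0]
    - [0,0,-0.61,0,0,0]
    - [0,0,-0.61,0,0,0]
    - [0,0,-0.61,0,0,0]

```text
t: 3.48
tool_pos: [0.4372, 0.1786, 0.3166]
orientation: [-2.19, -2.252, 0.001]
force: [-0.8, 0.1, -2.0]
opening: 0.0359
gripper_force: 15.0
```

Call:
arm_command:
  increments:
    - [-0.2,0.11,-0.01,0,0,-0.05]
    - [-0.4,0.22,-0.02,0,0,-0.1]
    - [-0.6,0.34,-0.03,0,0,-0.15]
    - [-0.8,0.45,-0.04,0,0,-0.2]
    - [-0.943,0.537,-0.05,0,0,-0.242]

```text
t: 4.1
tool_pos: [0.5499, -0.0086, 0.3242]
orientation: [-1.191, -2.902, 0.002]
force: [-0.4, 0.5, -1.3]
opening: 0.0356
gripper_force: 15.0
```

Run:
```python
from p import *
plan((.623,-.1175,.16,87.1),(.623,-.1175,.044,87.1),(.623,-.1175,.0385,87.1),(.623,-.1175,.13,87.1))
```

```text
t 4.1 g [ 0.5491 -0.0085  0.1572] th 45.4 open 0.0356 F [-0.4  0.5 -1.3]
[-0.643, -0.131, -0.016, -0.0, -0.001, -0.232] rows 3.9
[0.0, 0.0, 0.58, 0.0, 0.0, 0.0] rows 1.9
[0.0, 0.0, 0.028, 0.0, 0.0, 0.0] rows 0.1
[0.0, 0.0, -0.458, 0.0, 0.0, 0.0] rows 1.5
```

Call:
arm_command:
  increments:
    - [-0.16,-0.03,0,0,0,-0.05]
    - [-0.32,-0.06,-0.005,0,0,-0.1]
    - [-0.48,-0.09,-0.01,0,0,-0.15]
    - [-0.643,-0.131,-0.016,0,0,-0.2]
    - [-0.643,-0.131,-0.016,0,0,-0.232]

```text
t: 4.72
tool_pos: [0.6227, -0.118, 0.3269]
orientation: [-0.081, -3.136, -0.001]
force: [-0.1, 0.2, -1.3]
opening: 0.0353
gripper_force: 15.0
```

Call:
arm_command:
  increments:
    - [0,0,0.2,0,0,0]
    - [0,0,0.4,0,0,0]
    - [0,0,0.52,0,0,0]
    - [0,0,0.58,0,0,0]
    - [0,0,0.6,0,0,0]

```text
t: 5.35
tool_pos: [0.6221, -0.1159, 0.2084]
orientation: [-0.084, -3.137, -0.001]
force: [-0.6, 0.7, -1.2]
opening: 0.0356
gripper_force: 15.0
```

Call:
arm_command:
  increments:
    - [0,0,0.005,0,0,0]
    - [0,0,0.005,0,0,0]
    - [0,0,0.005,0,0,0]
    - [0,0,0.005,0,0,0]
    - [0,0,0.005,0,0,0]
  fingers: 0

```text
t: 5.98
tool_pos: [0.623, -0.116, 0.2096]
orientation: [0.084, 3.14, -0.0]
force: [0.7, -0.5, 0.4]
opening: 0.0466
gripper_force: 0.0
```

Call:
arm_command:
  increments:
    - [0,0,-0.1,0,0,0]
    - [0,0,-0.3,0,0,0]
    - [0,0,-0.55,0,0,0]
    - [0,0,-0.55,0,0,0]
    - [0,0,-0.55,0,0,0]

```text
t: 6.6
tool_pos: [0.6229, -0.1161, 0.3204]
orientation: [0.084, 3.139, -0.001]
force: [0.0, -0.2, 0.2]
opening: 0.046
gripper_force: 0.0
```

Run:
```python
from p import *
s=read_camera("scene")["image"];cv2.imwrite("pics/c.png",cv2.resize(s[150:320,150:350,::-1],None,fx=3.5,fy=3.5,interpolation=cv2.INTER_CUBIC))
plan((.53,-.07,.16,40),(.4395,-.0035,.15,-6.3),(.4395,-.0035,.028,-6.3),(.4395,-.0035,.15,-6.3),(.53,-.09,.16,40),(.620,-.179,.16,87.1),(.620,-.179,.04,87.1),(.620,-.179,.15,87.1))
```

```text
t 6.7 g [ 0.6224 -0.1159  0.1519] th 86.9 open 0.0462 F [-0.3  0.5  0.4]
[0.474, 0.205, -0.04, -0.0, -0.0, 0.261] rows 4.4
[0.546, -0.133, 0.05, 0.0, 0.0, 0.257] rows 4.3
[0.0, 0.0, 0.61, 0.0, 0.0, 0.0] rows 2.0
[0.0, 0.0, -0.61, 0.0, 0.0, 0.0] rows 2.0
[-0.38, 0.497, -0.05, 0.0, 0.0, -0.257] rows 4.3
[-0.63, 0.059, 0.0, 0.0, 0.0, -0.262] rows 4.4
[0.0, 0.0, 0.6, 0.0, 0.0, 0.0] rows 1.9
[0.0, 0.0, -0.55, 0.0, 0.0, 0.0] rows 1.8
```

View pics/c.png

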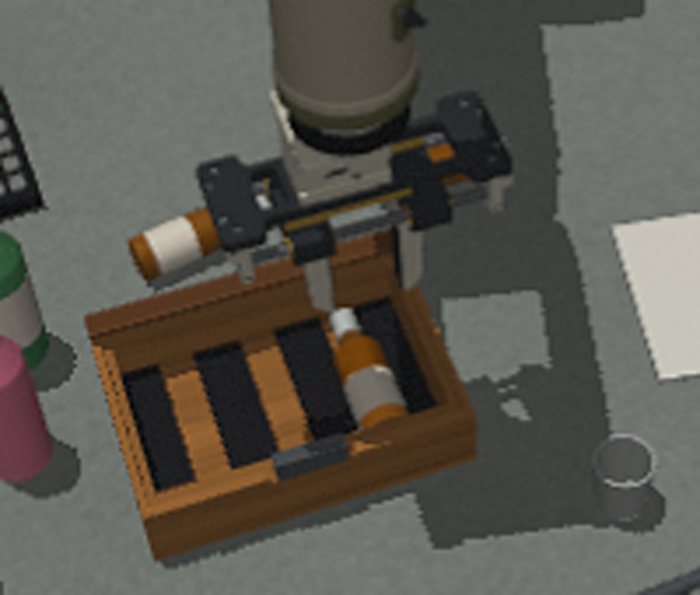

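The first miniature lies in the +y cradle, crop px (365,370), cap to the front. Next is mini1, into the middle cradle.

Call:
arm_command:
  increments:
    - [0.474,0.205,-0.04,0,0,0.261]
    - [0.474,0.205,-0.04,0,0,0.261]
    - [0.474,0.205,-0.04,0,0,0.261]
    - [0.474,0.205,-0.04,0,0,0.261]
    - [0.474,0.205,-0.04,0,0,0.261]
  fingers: -0.4

```text
t: 7.28
tool_pos: [0.5296, -0.0698, 0.3256]
orientation: [-1.333, -2.841, 0.001]
force: [-0.1, 0.1, 0.2]
opening: 0.0647
gripper_force: 0.0
```

Call:
arm_command:
  increments:
    - [0.546,-0.133,0.05,0,0,0.257]
    - [0.546,-0.133,0.05,0,0,0.257]
    - [0.546,-0.133,0.05,0,0,0.257]
    - [0.546,-0.133,0.05,0,0,0.257]
    - [0.546,-0.133,0.05,0,0,0.257]

```text
t: 7.9
tool_pos: [0.4391, -0.0032, 0.3158]
orientation: [-2.342, -2.09, 0.003]
force: [0.2, -0.7, 0.7]
opening: 0.065
gripper_force: 0.0
```

Call:
arm_command:
  increments:
    - [0,0,0.25,0,0,0]
    - [0,0,0.45,0,0,0]
    - [0,0,0.56,0,0,0]
    - [0,0,0.61,0,0,0]
    - [0,0,0.61,0,0,0]

```text
t: 8.52
tool_pos: [0.4393, -0.0034, 0.1945]
orientation: [-2.339, -2.095, 0.003]
force: [-1.1, -0.4, 0.8]
opening: 0.0653
gripper_force: 0.0
```

Call:
arm_command:
  increments:
    - [0,0,0,0,0,0]
    - [0,0,0,0,0,0]
    - [0,0,0,0,0,0]
    - [0,0,0,0,0,0]
    - [0,0,0,0,0,0]
  fingers: 0.6

```text
t: 9.15
tool_pos: [0.4402, -0.0034, 0.1958]
orientation: [2.34, 2.096, 0.001]
force: [-0.3, -0.4, 5.5]
opening: 0.0353
gripper_force: 15.0
```

Call:
arm_command:
  increments:
    - [0,0,-0.1,0,0,0]
    - [0,0,-0.3,0,0,0]
    - [0,0,-0.61,0,0,0]
    - [0,0,-0.61,0,0,0]
    - [0,0,-0.61,0,0,0]

```text
t: 9.78
tool_pos: [0.4396, -0.0034, 0.3168]
orientation: [-2.34, -2.096, 0.0]
force: [-0.1, -0.1, -2.1]
opening: 0.0359
gripper_force: 15.0
```

Call:
arm_command:
  increments:
    - [-0.08,0.1,-0.01,0,0,-0.05]
    - [-0.16,0.2,-0.02,0,0,-0.1]
    - [-0.24,0.3,-0.03,0,0,-0.15]
    - [-0.32,0.4,-0.04,0,0,-0.2]
    - [-0.38,0.497,-0.05,0,0,-0.257]

```text
t: 10.4
tool_pos: [0.53, -0.0904, 0.3243]
orientation: [-1.319, -2.846, 0.001]
force: [0.7, 0.4, -0.1]
opening: 0.0355
gripper_force: 15.0
```

Run:
```python
from p import *
plan((.620,-.179,.16,87.1),(.620,-.179,.04,87.1),(.620,-.179,.15,87.1),(.53,-.19,.16,45),(.4335,-.201,.15,5.6),(.4335,-.201,.028,5.6),(.4335,-.201,.15,5.6),(.53,-.22,.16,45),(.617,-.241,.16,87.1),(.617,-.241,.04,87.1),(.617,-.241,.2,87.1))
```

```text
t 10.4 g [ 0.5292 -0.0902  0.1573] th 40.3 open 0.0355 F [ 0.7  0.4 -0.1]
[-0.629, 0.057, -0.016, -0.0, -0.002, -0.26] rows 4.4
[0.0, 0.0, 0.6, 0.0, 0.0, 0.0] rows 1.9
[0.0, 0.0, -0.55, 0.0, 0.0, 0.0] rows 1.8
[0.447, -0.078, -0.05, 0.0, 0.0, 0.234] rows 3.9
[0.302, -0.38, 0.05, 0.0, 0.0, 0.219] rows 3.7
[0.0, 0.0, 0.61, 0.0, 0.0, 0.0] rows 2.0
[0.0, 0.0, -0.61, 0.0, 0.0, 0.0] rows 2.0
[-0.142, 0.471, -0.05, 0.0, 0.0, -0.219] rows 3.7
[-0.382, 0.233, 0.0, 0.0, 0.0, -0.234] rows 3.9
[0.0, 0.0, 0.6, 0.0, 0.0, 0.0] rows 1.9
[0.0, 0.0, -0.8, 0.0, 0.0, 0.0] rows 2.6
```

Call:
arm_command:
  increments:
    - [-0.13,0.01,0,0,0,-0.05]
    - [-0.26,0.02,-0.005,0,0,-0.1]
    - [-0.39,0.035,-0.01,0,0,-0.155]
    - [-0.52,0.05,-0.015,0,0,-0.21]
    - [-0.629,0.057,-0.016,0,0,-0.26]

```text
t: 11.02
tool_pos: [0.6197, -0.1794, 0.3271]
orientation: [-0.08, -3.136, -0.003]
force: [-0.7, 0.1, -0.7]
opening: 0.0356
gripper_force: 15.0
```

Call:
arm_command:
  increments:
    - [0,0,0.2,0,0,0]
    - [0,0,0.4,0,0,0]
    - [0,0,0.52,0,0,0]
    - [0,0,0.58,0,0,0]
    - [0,0,0.6,0,0,0]

```text
t: 11.65
tool_pos: [0.6192, -0.1787, 0.2086]
orientation: [-0.089, -3.137, -0.002]
force: [-0.4, 0.6, -0.5]
opening: 0.0351
gripper_force: 15.0
```

Call:
arm_command:
  increments:
    - [0,0,0,0,0,0]
    - [0,0,0,0,0,0]
    - [0,0,0,0,0,0]
    - [0,0,0,0,0,0]
    - [0,0,0,0,0,0]
  fingers: 0

```text
t: 12.28
tool_pos: [0.6199, -0.179, 0.2108]
orientation: [0.089, 3.14, -0.0]
force: [0.4, -0.0, -0.7]
opening: 0.0465
gripper_force: 0.0
```

Call:
arm_command:
  increments:
    - [0,0,-0.1,0,0,0]
    - [0,0,-0.3,0,0,0]
    - [0,0,-0.55,0,0,0]
    - [0,0,-0.55,0,0,0]
    - [0,0,-0.55,0,0,0]

```text
t: 12.9
tool_pos: [0.62, -0.179, 0.3218]
orientation: [0.089, 3.139, -0.001]
force: [-0.1, 0.2, -0.4]
opening: 0.0464
gripper_force: 0.0
```

Call:
arm_command:
  increments:
    - [0.447,-0.078,-0.05,0,0,0.234]
    - [0.447,-0.078,-0.05,0,0,0.234]
    - [0.447,-0.078,-0.05,0,0,0.234]
    - [0.447,-0.078,-0.05,0,0,0.234]
    - [0.447,-0.078,-0.05,0,0,0.234]
  fingers: -0.4

```text
t: 13.52
tool_pos: [0.5292, -0.1893, 0.3292]
orientation: [-1.209, -2.897, -0.0]
force: [0.1, 1.0, -0.5]
opening: 0.065
gripper_force: 0.0
```

Call:
arm_command:
  increments:
    - [0.302,-0.38,0.05,0,0,0.219]
    - [0.302,-0.38,0.05,0,0,0.219]
    - [0.302,-0.38,0.05,0,0,0.219]
    - [0.302,-0.38,0.05,0,0,0.219]
    - [0.302,-0.38,0.05,0,0,0.219]

```text
t: 14.15
tool_pos: [0.433, -0.1998, 0.32]
orientation: [-2.112, -2.324, 0.0]
force: [-0.5, -1.1, -0.1]
opening: 0.0653
gripper_force: 0.0
```

Call:
arm_command:
  increments:
    - [0,0,0.25,0,0,0]
    - [0,0,0.45,0,0,0]
    - [0,0,0.56,0,0,0]
    - [0,0,0.61,0,0,0]
    - [0,0,0.61,0,0,0]

```text
t: 14.78
tool_pos: [0.4331, -0.1998, 0.1981]
orientation: [-2.114, -2.322, 0.0]
force: [-0.3, -0.7, 0.2]
opening: 0.0652
gripper_force: 0.0
```

Call:
arm_command:
  increments:
    - [0,0,0,0,0,0]
    - [0,0,0,0,0,0]
    - [0,0,0,0,0,0]
    - [0,0,0,0,0,0]
    - [0,0,0,0,0,0]
  fingers: 0.6

```text
t: 15.4
tool_pos: [0.4335, -0.2001, 0.199]
orientation: [2.117, 2.32, 0.0]
force: [-1.4, 0.8, 4.8]
opening: 0.0359
gripper_force: 14.9
```

Call:
arm_command:
  increments:
    - [0,0,-0.1,0,0,0]
    - [0,0,-0.3,0,0,0]
    - [0,0,-0.61,0,0,0]
    - [0,0,-0.61,0,0,0]
    - [0,0,-0.61,0,0,0]

```text
t: 16.02
tool_pos: [0.433, -0.1998, 0.3199]
orientation: [-2.118, -2.32, 0.0]
force: [0.9, -0.1, -1.6]
opening: 0.0356
gripper_force: 14.9
```

Call:
arm_command:
  increments:
    - [-0.03,0.1,-0.01,0,0,-0.045]
    - [-0.06,0.2,-0.02,0,0,-0.09]
    - [-0.09,0.3,-0.03,0,0,-0.135]
    - [-0.12,0.4,-0.04,0,0,-0.18]
    - [-0.142,0.471,-0.05,0,0,-0.219]

```text
t: 16.65
tool_pos: [0.5295, -0.2193, 0.3273]
orientation: [-1.203, -2.897, -0.001]
force: [0.5, 0.3, -1.5]
opening: 0.0356
gripper_force: 14.9
```

Run:
```python
from p import *
plan((.617,-.241,.16,87.1),(.617,-.241,.04,87.1),(.617,-.241,.2,87.1))
```

```text
t 16.6 g [ 0.5288 -0.2189  0.1603] th 44.9 open 0.0356 F [ 0.5  0.3 -1.5]
[-0.385, 0.233, -0.001, 0.0, -0.002, -0.234] rows 3.9
[0.0, 0.0, 0.6, 0.0, 0.0, 0.0] rows 1.9
[0.0, 0.0, -0.8, 0.0, 0.0, 0.0] rows 2.6
```

Call:
arm_command:
  increments:
    - [-0.08,0.045,0,0,0,-0.05]
    - [-0.16,0.09,0,0,0,-0.1]
    - [-0.24,0.135,0,0,0,-0.15]
    - [-0.32,0.19,0,0,0,-0.2]
    - [-0.385,0.233,0,0,0,-0.234]

```text
t: 17.27
tool_pos: [0.6167, -0.2414, 0.3269]
orientation: [-0.082, -3.136, -0.003]
force: [-0.1, 0.6, -0.9]
opening: 0.0356
gripper_force: 14.9
```

Call:
arm_command:
  increments:
    - [0,0,0.2,0,0,0]
    - [0,0,0.4,0,0,0]
    - [0,0,0.52,0,0,0]
    - [0,0,0.58,0,0,0]
    - [0,0,0.605,0,0,0]

```text
t: 17.9
tool_pos: [0.6164, -0.2417, 0.2082]
orientation: [-0.089, -3.138, -0.001]
force: [-1.6, -1.3, 2.4]
opening: 0.0353
gripper_force: 14.9
```

Call:
arm_command:
  increments:
    - [0,0,0,0,0,0]
    - [0,0,0,0,0,0]
    - [0,0,0,0,0,0]
    - [0,0,0,0,0,0]
    - [0,0,0,0,0,0]
  fingers: 0

```text
t: 18.52
tool_pos: [0.6169, -0.2417, 0.2097]
orientation: [0.089, 3.14, -0.0]
force: [0.0, 0.0, -0.7]
opening: 0.0468
gripper_force: 0.0
```

Call:
arm_command:
  increments:
    - [0,0,-0.1,0,0,0]
    - [0,0,-0.3,0,0,0]
    - [0,0,-0.6,0,0,0]
    - [0,0,-0.8,0,0,0]
    - [0,0,-0.8,0,0,0]

```text
t: 19.15
tool_pos: [0.618, -0.2422, 0.3771]
orientation: [0.088, 3.131, -0.007]
force: [-0.5, -0.2, -0.8]
opening: 0.0464
gripper_force: 0.0
```

Run:
```python
from p import *
plan((.60,0,.25,30))
```

```text
t 19.1 g [ 0.6196 -0.243   0.2101] th 86.8 open 0.0464 F [-0.5 -0.2 -0.8]
[0.156, 1.203, -0.206, 0.0, 0.004, 0.315] rows 5.3
```

Call:
arm_command:
  increments:
    - [0.25,0.8,-0.2,0,0,0.27]
    - [0.25,0.8,-0.2,0,0,0.27]
    - [0.25,0.8,-0.2,0,0,0.27]
    - [0.25,0.8,-0.2,0,0,0.27]
    - [0.25,0.8,-0.2,0,0,0.27]
  fingers: 0

```text
t: 19.77
tool_pos: [0.5756, -0.0781, 0.4097]
orientation: [-1.378, -2.823, 0.0]
force: [-0.8, 0.4, 0.6]
opening: 0.0465
gripper_force: 0.0
```

Run:
```python
from p import *
t=read_camera("top")["image"];s=read_camera("scene")["image"]
f=lambda i,r0,r1,c0,c1,k:cv2.resize(i[r0:r1,c0:c1,::-1],None,fx=k,fy=k,interpolation=cv2.INTER_CUBIC)
im=np.zeros((600,800,3),np.uint8)
im[:375,:400]=f(t,150,225,300,380,5);im[:300,400:790]=f(s,210,310,165,295,3)
d=f(t,140,215,185,275,3);im[375:600,:270]=d
im[300:560,400:800]=f(s,195,260,320,420,4)
cv2.imwrite("pics/d.png",im)
plan((.60,0,.25,30))
```

```text
t 19.9 g [ 0.5756 -0.0787  0.2423] th 38.1 open 0.0468 F [-0.3  0.1 -0.2]
[0.235, 0.339, -0.038, -0.0, -0.0, 0.045] rows 1.3
```

View pics/d.png

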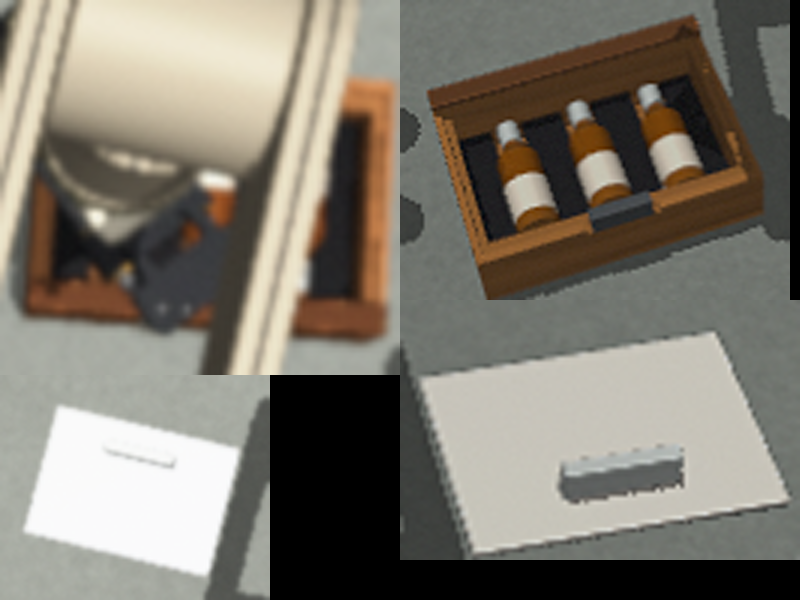

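```bash
cat >> p.py <<'E'
CASE=np.array([.605,-.1785]);CY=-2.9
def cov(lx,zb,pitch,h=.026,dy=0,th=CY):
    a=np.radians(CY);L=np.r_[CASE+[lx*np.cos(a)-dy*np.sin(a),lx*np.sin(a)+dy*np.cos(a)],zb]
    M=rot(th,pitch).as_matrix();G=L+.115*M[:,1]-h*M[:,2]
    return (*G,th,pitch)
E
python3 - <<'E'
from p import *
plan((.6795,.1947,.13,-12.1),(.6795,.1947,.026,-12.1),(.6795,.1947,.14,-12.1),(.68,.05,.17,-8,8),cov(-.045,.1,16),cov(-.055,.053,16))
E
```

```text
t 19.9 g [ 0.5756 -0.0787  0.2423] th 38.1 open 0.0468 F [-0.3  0.1 -0.2]
[0.755, 1.253, 0.561, -0.0, -0.0, 0.279] rows 5.0
[0.0, 0.0, 0.52, 0.0, 0.0, 0.0] rows 1.7
[0.0, 0.0, -0.57, 0.0, 0.0, 0.0] rows 1.8
[-0.715, 0.038, -0.142, -0.044, 0.002, -0.023] rows 2.3
[-1.178, -0.047, 0.085, -0.044, 0.006, -0.028] rows 3.8
[-0.0, -0.113, 0.212, 0.0, 0.0, 0.0] rows 0.8
```

Call:
arm_command:
  increments:
    - [0.47,0.78,0.3,0,0,0.18]
    - [0.47,0.78,0.3,0,0,0.18]
    - [0.47,0.78,0.3,0,0,0.18]
    - [0.47,0.78,0.3,0,0,0.18]
    - [0.47,0.78,0.3,0,0,0.18]

```text
t: 20.5
tool_pos: [0.6404, 0.0914, 0.3488]
orientation: [-2.101, -2.334, 0.002]
force: [-0.2, -0.2, -0.4]
opening: 0.0469
gripper_force: 0.0
```

Run:
```python
from p import *
plan((.6795,.1947,.10,-12.1),(.6795,.1947,.026,-12.1))
```

```text
t 20.5 g [0.6402 0.0914 0.1818] th 6.0 open 0.0469 F [-0.2 -0.2 -0.4]
[0.493, 0.249, 0.409, -0.0, 0.0, 0.101] rows 2.2
[0.0, 0.0, 0.37, 0.0, 0.0, 0.0] rows 1.2
```

Call:
arm_command:
  increments:
    - [0.493,0.249,0.409,0,0,0.101]
    - [0.493,0.249,0.409,0,0,0.101]
    - [0.493,0.249,0.409,0,0,0.101]
    - [0.493,0.249,0.409,0,0,0.101]
    - [0.493,0.249,0.409,0,0,0.101]

```text
t: 21.12
tool_pos: [0.681, 0.1925, 0.2702]
orientation: [2.447, 1.967, 0.004]
force: [-0.3, -0.1, 0.7]
opening: 0.0462
gripper_force: 0.0
```

Call:
arm_command:
  increments:
    - [0,0,0.12,0,0,0]
    - [0,0,0.24,0,0,0]
    - [0,0,0.32,0,0,0]
    - [0,0,0.37,0,0,0]
    - [0,0,0.37,0,0,0]

```text
t: 21.75
tool_pos: [0.6801, 0.1942, 0.1932]
orientation: [-2.448, -1.968, 0.001]
force: [0.6, 0.8, 0.3]
opening: 0.0465
gripper_force: 0.0
```

Call:
arm_command:
  increments:
    - [0,0,0,0,0,0]
    - [0,0,0,0,0,0]
    - [0,0,0,0,0,0]
    - [0,0,0,0,0,0]
    - [0,0,0,0,0,0]
  fingers: 0.95
  force: 40

```text
t: 22.38
tool_pos: [0.6802, 0.1944, 0.194]
orientation: [-2.448, -1.968, -0.0]
force: [-2.1, 0.7, 3.1]
opening: 0.0118
gripper_force: 40.0
```

Run:
```python
from p import *
plan((.6795,.1947,.14,-12.1),(.68,.05,.17,-8,8),(.665,-.06,.20,-5,12),cov(-.045,.1,16))
```

```text
t 22.4 g [0.6802 0.1944 0.027 ] th -12.4 open 0.0118 F [-2.1  0.7  3.1]
[0.001, -0.004, -0.565, -0.0, -0.0, -0.002] rows 1.8
[-0.715, 0.038, -0.142, -0.044, 0.002, -0.023] rows 2.3
[-0.564, -0.035, -0.146, -0.022, 0.003, -0.016] rows 1.9
[-0.614, -0.06, 0.223, -0.022, 0.003, -0.011] rows 2.1
```

Call:
arm_command:
  increments:
    - [0,0,-0.1,0,0,0]
    - [0,0,-0.2,0,0,0]
    - [0,0,-0.35,0,0,0]
    - [0,0,-0.5,0,0,0]
    - [0,0,-0.565,0,0,0]

```text
t: 23.0
tool_pos: [0.6811, 0.1944, 0.3112]
orientation: [2.447, 1.966, 0.008]
force: [0.5, -0.4, -2.5]
opening: 0.0117
gripper_force: 40.0
```

Call:
arm_command:
  increments:
    - [-0.14,0,-0.03,-0.01,0,-0.005]
    - [-0.28,0.01,-0.06,-0.02,0,-0.01]
    - [-0.43,0.02,-0.09,-0.03,0,-0.015]
    - [-0.58,0.03,-0.12,-0.035,0,-0.02]
    - [-0.715,0.038,-0.142,-0.044,0.002,-0.023]

```text
t: 23.62
tool_pos: [0.6566, 0.0519, 0.3355]
orientation: [2.294, 1.985, 0.139]
force: [0.3, -1.1, -3.2]
opening: 0.0118
gripper_force: 40.0
```

Call:
arm_command:
  increments:
    - [-0.11,-0.005,-0.03,-0.004,0,-0.003]
    - [-0.22,-0.01,-0.06,-0.008,0,-0.006]
    - [-0.34,-0.02,-0.09,-0.013,0.001,-0.01]
    - [-0.45,-0.03,-0.12,-0.018,0.002,-0.013]
    - [-0.564,-0.035,-0.146,-0.022,0.003,-0.016]

```text
t: 24.25
tool_pos: [0.6293, -0.0577, 0.3632]
orientation: [2.204, 2.008, 0.211]
force: [0.3, -0.6, -2.9]
opening: 0.0117
gripper_force: 40.0
```

Run:
```python
from p import *
plan(cov(-.045,.1,16,.027),cov(-.055,.053,16,.027))
```

```text
t 24.2 g [ 0.6636 -0.0606  0.1997] th -5.3 open 0.0117 F [ 0.3 -0.6 -2.9]
[-0.61, -0.051, 0.218, -0.023, 0.003, -0.013] rows 2.1
[-0.0, -0.113, 0.212, 0.0, 0.0, 0.0] rows 0.8
```

Call:
arm_command:
  increments:
    - [-0.12,-0.01,0.04,-0.005,0,-0.003]
    - [-0.24,-0.02,0.08,-0.01,0,-0.006]
    - [-0.37,-0.03,0.13,-0.015,0.001,-0.009]
    - [-0.5,-0.04,0.18,-0.02,0.002,-0.012]
    - [-0.61,-0.051,0.218,-0.023,0.003,-0.013]

```text
t: 24.88
tool_pos: [0.617, -0.1793, 0.3174]
orientation: [2.122, 2.015, 0.285]
force: [0.3, 0.1, -3.0]
opening: 0.0115
gripper_force: 40.0
```

Run:
```python
from p import *
s=read_camera("scene");im=s["image"][160:320,140:320,::-1]
cv2.imwrite("pics/e.png",cv2.resize(im,None,fx=3.5,fy=3.5,interpolation=cv2.INTER_CUBIC))
plan(cov(-.055,.053,16,.027),cov(-.074,.052,16,.027))
# predicted rear corners of the cover from the tool pose, pixels in the crop
st=read_state();M=R.from_rotvec(st["orientation"]).as_matrix();G=st["tool_pos"]+.167*M[:,2]
P=[G+.035*M[:,1]+sy*.107*(-M[:,0])+ (.022)*M[:,2] for sy in(1,-1)]+[G-.115*M[:,1]+sy*.107*(-M[:,0])+.022*M[:,2] for sy in(1,-1)]
print(np.round(P,3).tolist(),((proj(s,P)-[140,160]+.5)*3.5).round(1).tolist())
```

```text
t 24.9 g [ 0.6621 -0.1838  0.1555] th -3.0 open 0.0118 F [-1.  -0.5 -3.3]
[0.012, -0.106, 0.203, -0.0, 0.0, -0.001] rows 0.7
[0.0, -0.093, -0.021, 0.0, 0.0, 0.0] rows 0.3
[[0.696, -0.293, 0.144], [0.707, -0.079, 0.144], [0.552, -0.285, 0.103], [0.563, -0.071, 0.103]] [[177.0, 419.7], [498.8, 322.1], [136.2, 287.1], [430.1, 202.7]]
```

View pics/e.png

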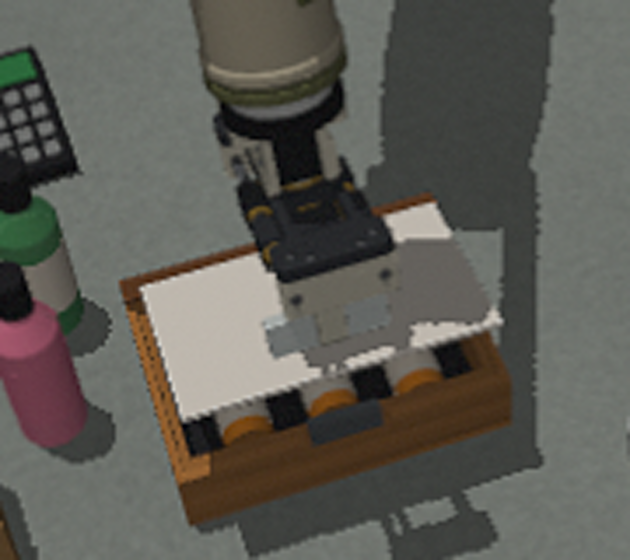

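Call:
arm_command:
  increments:
    - [0,-0.03,0.05,0,0,0]
    - [0,-0.05,0.1,0,0,0]
    - [0,-0.08,0.15,0,0,0]
    - [0,-0.106,0.203,0,0,0]
    - [0,-0.106,0.203,0,0,0]

```text
t: 25.55
tool_pos: [0.6076, -0.1773, 0.2712]
orientation: [2.123, 2.017, 0.284]
force: [-0.6, -0.0, -2.2]
opening: 0.0119
gripper_force: 40.0
```

Run:
```python
from p import *
plan(cov(-.055,.053,16,.027),cov(-.065,.0525,16,.027),cov(-.075,.052,16,.027))
```

```text
t 25.6 g [ 0.6533 -0.1792  0.1106] th -2.9 open 0.0119 F [-0.6 -0.  -2.2]
[-0.007, -0.002, -0.001, -0.001, -0.001, -0.0] rows 0.0
[-0.0, -0.049, -0.011, 0.0, 0.0, 0.0] rows 0.2
[-0.0, -0.049, -0.011, 0.0, 0.0, 0.0] rows 0.2
```

Run:
```python
from p import *
s=read_camera("scene");im=s["image"][190:320,160:310,::-1]
im=cv2.resize(im,None,fx=5,fy=5,interpolation=cv2.INTER_CUBIC)[:600]
st=read_state();M=R.from_rotvec(st["orientation"]).as_matrix();G=st["tool_pos"]+.167*M[:,2]
P=[G+a*M[:,1]+sy*.107*M[:,0]+.022*M[:,2] for a in(.035,-.115) for sy in(1,-1)]
f=lambda P:((proj(s,P)-[160,190]+.5)*5-.5)
print(G,f(P).round(1).tolist())
a=np.radians(CY);X=np.array([np.cos(a),np.sin(a),0]);Y=np.array([-np.sin(a),np.cos(a),0]);O=np.r_[CASE,0]
C=[O+x*X+y*Y+[0,0,z] for x,z in((.086,.05),(-.066,.067)) for y in(.118,-.118)]
print("case",f(C).round(1).tolist())
for p in f(C): cv2.circle(im,tuple(int(v) for v in p),3,(255,255,0),-1)
for p in f(P): cv2.circle(im,tuple(int(v) for v in p),3,(0,0,255),-1)
cv2.imwrite("pics/f.png",im)
```

```text
[ 0.65394612 -0.17957992  0.11171349] [[614.9, 348.7], [170.4, 485.8], [518.9, 179.8], [111.8, 298.9]]
case [[632.9, 399.1], [158.3, 547.3], [529.1, 150.2], [79.8, 280.4]]
```

View pics/f.png

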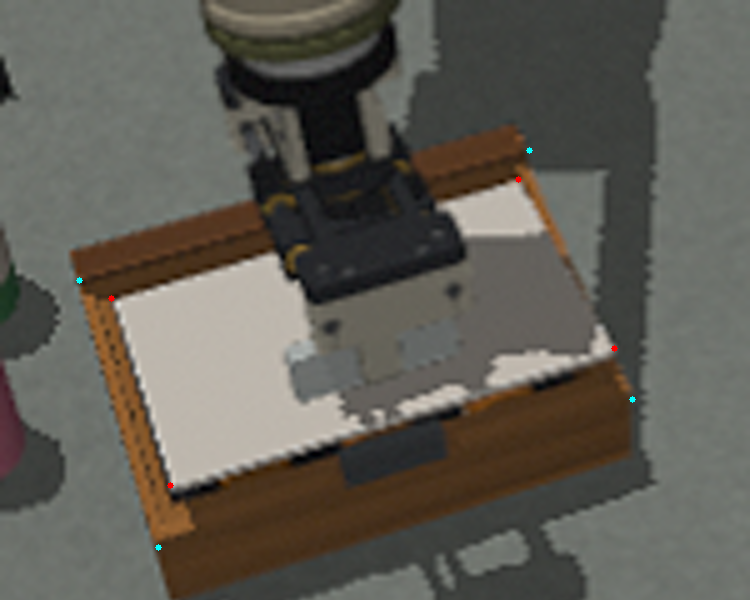

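```bash
sed -i 's/^CASE=.*/CASE=np.array([.602,-.180]);CY=-3.2/' p.py
python3 - <<'E'
from p import *
plan(cov(-.060,.0525,16,.027),cov(-.069,.0525,16,.027),cov(-.075,.0525,16,.027))
E
```

```text
t 25.6 g [ 0.6539 -0.1796  0.1117] th -3.0 open 0.0120 F [-0.1  0.  -1.6]
[-0.014, -0.045, -0.005, -0.0, -0.001, 0.001] rows 0.2
[-0.0, -0.043, -0.012, 0.0, 0.0, 0.0] rows 0.1
[0.0, -0.029, -0.008, 0.0, 0.0, 0.0] rows 0.1
```

Call:
arm_command:
  increments:
    - [-0.014,-0.02,-0.004,0,0,0.001]
    - [-0.014,-0.045,-0.005,0,0,0.001]
    - [-0.014,-0.065,-0.011,0,0,0.001]
    - [-0.014,-0.088,-0.017,0,0,0.001]
    - [-0.014,-0.088,-0.017,0,0,0.001]

```text
t: 26.22
tool_pos: [0.59, -0.1797, 0.2715]
orientation: [2.125, 2.012, 0.286]
force: [0.1, -0.0, -2.0]
opening: 0.0113
gripper_force: 40.0
```

Call:
arm_command:
  increments:
    - [0,-0.01,-0.003,0,0,0]
    - [0,-0.02,-0.006,0,0,0]
    - [0,-0.029,-0.008,0,0,0]
    - [0,-0.029,-0.008,0,0,0]
    - [0,-0.029,-0.008,0,0,0]

```text
t: 26.85
tool_pos: [0.5855, -0.1794, 0.2726]
orientation: [2.122, 2.009, 0.289]
force: [6.9, 1.0, -3.3]
opening: 0.0116
gripper_force: 40.0
```

Run:
```python
from p import *
plan(cov(-.075,.0525,16,.027),cov(-.078,.0525,16,.027))
```

```text
t 26.9 g [ 0.6323 -0.1817  0.1123] th -3.1 open 0.0116 F [ 6.9  1.  -3.3]
[0.001, -0.009, 0.007, 0.002, -0.001, 0.0] rows 0.0
[-0.0, -0.014, -0.004, 0.0, 0.0, 0.0] rows 0.0
```

Run:
```python
from p import *
plan(*[cov(-.0725,.051,p,.027) for p in (16,11,7)],*[cov(-.0725,.0505,p,.027) for p in (4,2,0)])
```

```text
t 26.9 g [ 0.6323 -0.1817  0.1123] th -3.1 open 0.0116 F [ 6.9  1.  -3.3]
[0.001, 0.0, 0.018, 0.002, -0.001, 0.0] rows 0.1
[0.0, 0.082, 0.054, 0.028, 0.0, 0.0] rows 0.5
[-0.0, 0.066, 0.042, 0.022, -0.0, 0.0] rows 0.4
[0.0, 0.05, 0.034, 0.017, 0.0, -0.0] rows 0.3
[-0.0, 0.034, 0.021, 0.011, -0.0, 0.0] rows 0.2
[0.0, 0.034, 0.021, 0.011, -0.0, -0.0] rows 0.2
```

Call:
arm_command:
  increments:
    - [0,0.002,0.006,0,0,0]
    - [0,0.004,0.012,0,0,0]
    - [0,0.004,0.012,0,0,0]
    - [0,0.004,0.012,0,0,0]
    - [0,0.004,0.012,0,0,0]

```text
t: 27.48
tool_pos: [0.5863, -0.1796, 0.2701]
orientation: [2.123, 2.011, 0.287]
force: [6.1, -0.1, 0.0]
opening: 0.0117
gripper_force: 40.0
```

Call:
arm_command:
  increments:
    - [0,0.02,0.014,0.007,0,0]
    - [0,0.041,0.027,0.014,0,0]
    - [0,0.062,0.04,0.021,0,0]
    - [0,0.082,0.054,0.028,0,0]
    - [0,0.082,0.054,0.028,0,0]

```text
t: 28.1
tool_pos: [0.6052, -0.1806, 0.2638]
orientation: [2.175, 2.06, 0.201]
force: [4.8, 1.0, -0.0]
opening: 0.0117
gripper_force: 40.0
```

Run:
```python
from p import *
plan(*[cov(-.0725,.051,p,.027) for p in (11,7)],*[cov(-.0725,.0505,p,.027) for p in (4,2,0)])
```

```text
t 28.1 g [ 0.6371 -0.182   0.0999] th -3.1 open 0.0117 F [ 4.8  1.  -0. ]
[0.002, 0.0, 0.002, 0.0, -0.001, 0.0] rows 0.0
[-0.0, 0.066, 0.042, 0.022, -0.0, 0.0] rows 0.4
[0.0, 0.05, 0.034, 0.017, 0.0, -0.0] rows 0.3
[-0.0, 0.034, 0.021, 0.011, -0.0, 0.0] rows 0.2
[0.0, 0.034, 0.021, 0.011, -0.0, -0.0] rows 0.2
```

Call:
arm_command:
  increments:
    - [0,0.017,0.01,0.006,0,0]
    - [0,0.033,0.021,0.011,0,0]
    - [0,0.05,0.032,0.017,0,0]
    - [0,0.066,0.042,0.022,0,0]
    - [0,0.066,0.042,0.022,0,0]

```text
t: 28.72
tool_pos: [0.6194, -0.1813, 0.2578]
orientation: [2.215, 2.098, 0.131]
force: [5.4, 0.0, -1.4]
opening: 0.0119
gripper_force: 40.0
```

Call:
arm_command:
  increments:
    - [0,0.012,0.009,0.004,0,0]
    - [0,0.025,0.017,0.008,0,0]
    - [0,0.037,0.026,0.013,0,0]
    - [0,0.05,0.034,0.017,0,0]
    - [0,0.05,0.034,0.017,0,0]

```text
t: 29.35
tool_pos: [0.6301, -0.1819, 0.2523]
orientation: [2.245, 2.126, 0.076]
force: [3.8, -0.2, 1.0]
opening: 0.0119
gripper_force: 40.0
```

Run:
```python
from p import *
plan(*[cov(-.0725,.0505,p,.027) for p in (4,2,0,-1)])
```

```text
t 29.4 g [ 0.6417 -0.1822  0.0857] th -3.1 open 0.0119 F [ 3.8 -0.2  1. ]
[0.002, 0.003, 0.002, -0.0, -0.001, 0.0] rows 0.0
[-0.0, 0.034, 0.021, 0.011, -0.0, 0.0] rows 0.2
[0.0, 0.034, 0.021, 0.011, -0.0, -0.0] rows 0.2
[-0.0, 0.017, 0.01, 0.006, -0.0, 0.0] rows 0.1
```

Call:
arm_command:
  increments:
    - [0,0.01,0.006,0.003,0,0]
    - [0,0.02,0.012,0.006,0,0]
    - [0,0.034,0.021,0.011,0,0]
    - [0,0.034,0.021,0.011,0,0]
    - [0,0.034,0.021,0.011,0,0]

```text
t: 29.98
tool_pos: [0.6369, -0.1823, 0.2482]
orientation: [2.264, 2.144, 0.039]
force: [5.4, -0.4, -0.6]
opening: 0.0117
gripper_force: 40.0
```

Call:
arm_command:
  increments:
    - [0,0.01,0.006,0.003,0,0]
    - [0,0.02,0.012,0.006,0,0]
    - [0,0.034,0.021,0.011,0,0]
    - [0,0.034,0.021,0.011,0,0]
    - [0,0.034,0.021,0.011,0,0]

```text
t: 30.6
tool_pos: [0.6436, -0.1825, 0.2441]
orientation: [-2.279, -2.159, -0.002]
force: [2.7, 0.4, -2.3]
opening: 0.012
gripper_force: 40.0
```

Run:
```python
from p import *
print(read_state()["wrist_torque"].round(2))
plan(*[cov(-.0725,.0505,p,.027) for p in (0,-1)])
```

```text
[-0.25 -0.45  0.07]
t 30.6 g [ 0.6435 -0.1822  0.0771] th -3.1 open 0.0120 F [ 2.7  0.4 -2.3]
[0.001, 0.004, -0.002, -0.0, -0.001, 0.001] rows 0.0
[-0.0, 0.017, 0.01, 0.006, -0.0, 0.0] rows 0.1
```

Call:
arm_command:
  increments:
    - [0,0.0,0.005,0.002,0,0]
    - [0,0,0.01,0.003,0,0]
    - [0,0,0.01,0.003,0,0]
    - [0,0,0.01,0.003,0,0]
    - [0,0,0.01,0.003,0,0]

```text
t: 31.22
tool_pos: [0.6445, -0.1825, 0.2439]
orientation: [-2.277, -2.157, 0.005]
force: [4.6, 1.2, 4.7]
opening: 0.0118
gripper_force: 40.0
```

Call:
arm_command:
  increments:
    - [0,0,-0.01,-0.003,0,0]
    - [0,0,-0.015,-0.003,0,0]
    - [0,0,-0.02,-0.003,0,0]
    - [0,0,-0.025,-0.003,0,0]
    - [0,0,-0.03,-0.003,0,0]

```text
t: 31.85
tool_pos: [0.6435, -0.1826, 0.2464]
orientation: [-2.279, -2.159, -0.002]
force: [12.3, -3.3, -19.4]
opening: 0.0119
gripper_force: 40.0
```

Run:
```python
from p import *
s=read_camera("scene");im=s["image"][190:320,160:310,::-1]
cv2.imwrite("pics/g.png",cv2.resize(im,None,fx=5,fy=5,interpolation=cv2.INTER_CUBIC)[:600])
plan(cov(-.0725,.0505,0,.027))
```

```text
t 31.9 g [ 0.6434 -0.1821  0.0793] th -3.1 open 0.0118 F [  9.9  -2.1 -14.9]
[0.001, 0.004, 0.009, -0.0, -0.001, 0.0] rows 0.0
```

View pics/g.png

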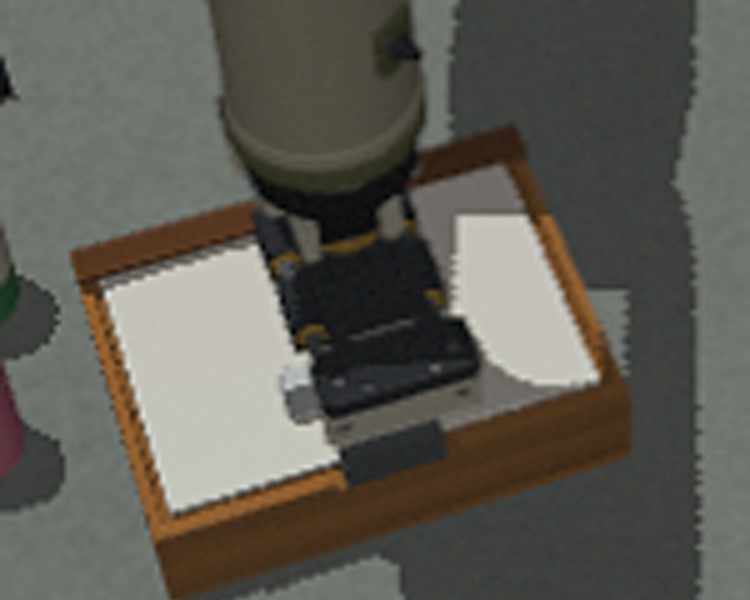

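The cover lies flat, with its rear edge against the catch near (395,450). It resisted a 15–19 N upward pull, so it has snapped in. I'll ease off, release it and lift clear.

Call:
arm_command:
  increments:
    - [0,0.005,0.02,0,0,0]
    - [0,0.006,0.025,0,0,0]
    - [0,0.006,0.025,0,0,0]
    - [0,0.006,0.025,0,0,0]
    - [0,0.006,0.025,0,0,0]

```text
t: 32.52
tool_pos: [0.6448, -0.1828, 0.2439]
orientation: [-2.28, -2.159, -0.002]
force: [-4.4, 0.3, 6.1]
opening: 0.0118
gripper_force: 40.0
```

Call:
arm_command:
  increments:
    - [0,0,0,0,0,0]
    - [0,0,0,0,0,0]
    - [0,0,0,0,0,0]
    - [0,0,0,0,0,0]
    - [0,0,0,0,0,0]
  fingers: 0.62

```text
t: 33.15
tool_pos: [0.6451, -0.1826, 0.2435]
orientation: [-2.28, -2.16, -0.003]
force: [-0.5, 0.0, 0.6]
opening: 0.0176
gripper_force: 0.0
```

Call:
arm_command:
  increments:
    - [0,0,-0.08,0,0,0]
    - [0,0,-0.16,0,0,0]
    - [0,0,-0.4,0,0,0]
    - [0,0,-0.7,0,0,0]
    - [0,0,-0.8,0,0,0]

```text
t: 33.78
tool_pos: [0.6457, -0.1832, 0.4113]
orientation: [2.275, 2.155, 0.009]
force: [1.0, -0.8, -0.3]
opening: 0.0176
gripper_force: 0.0
```

Run:
```python
from p import *
plan((.56,-.28,.26,-3),(.469,-.344,.22,-3),(.469,-.344,.14,-3),(.469,-.344,.26,-3))
# refine near bottle: triangulate caps (dark blobs)
t=read_camera("top");s=read_camera("scene")
def caps(c):
    h=hsv(c);return [cv2.minEnclosingCircle(q)[0] for q in blobs(h[...,2]<45,15) if cv2.minEnclosingCircle(q)[1]<12]
ct,cs=caps(t),caps(s)
for a in ct:
    for b in cs:
        p,e=tri(t,a,s,b)
        if e<.012 and .13<p[2]<.17: print(np.round(a),np.round(b),p.round(3),round(e,4))
```

```text
t 33.8 g [ 0.6474 -0.1834  0.2443] th -3.1 open 0.0176 F [ 1.  -0.8 -0.3]
[-0.506, -0.401, -0.082, 0.003, 0.0, -0.001] rows 2.1
[-0.343, -0.438, 0.2, 0.0, 0.0, 0.0] rows 1.9
[0.0, 0.0, 0.4, 0.0, 0.0, 0.0] rows 1.3
[0.0, 0.0, -0.6, 0.0, 0.0, 0.0] rows 1.9
[426. 254.] [103. 201.] [ 0.394 -0.427  0.151] 0.0018
[168. 228.] [393. 129.] [0.453 0.364 0.153] 0.0005
[430. 216.] [105. 236.] [ 0.509 -0.441  0.153] 0.0009
[406. 198.] [142. 243.] [ 0.563 -0.366  0.153] 0.0013
```

Call:
arm_command:
  increments:
    - [-0.506,-0.401,-0.082,0.003,0,0]
    - [-0.506,-0.401,-0.082,0.003,0,0]
    - [-0.506,-0.401,-0.082,0.003,0,0]
    - [-0.506,-0.401,-0.082,0.003,0,0]
    - [-0.506,-0.401,-0.082,0.003,0,0]
  fingers: -0.1
  force: 25

```text
t: 34.5
tool_pos: [0.56, -0.2786, 0.4184]
orientation: [-2.272, -2.155, 0.008]
force: [1.2, -0.0, 0.2]
opening: 0.0511
gripper_force: 0.0
```

Call:
arm_command:
  increments:
    - [-0.343,-0.438,0.2,0,0,0]
    - [-0.343,-0.438,0.2,0,0,0]
    - [-0.343,-0.438,0.2,0,0,0]
    - [-0.343,-0.438,0.2,0,0,0]
    - [-0.343,-0.438,0.2,0,0,0]

```text
t: 35.12
tool_pos: [0.4693, -0.3425, 0.381]
orientation: [-2.274, -2.158, 0.007]
force: [0.1, -0.2, 0.3]
opening: 0.051
gripper_force: 0.0
```

Run:
```python
from p import *
s=read_camera("scene");print(cv2.imwrite("pics/h.png",cv2.resize(s["image"][140:300,80:280,::-1],None,fx=4,fy=4,interpolation=cv2.INTER_CUBIC)[:600]))
plan((.468,-.344,.22,-3),(.468,-.344,.138,-3),(.468,-.344,.26,-3),(.586,-.2444,.26,-3),(.586,-.2444,.197,-3))
```

```text
True
t 35.2 g [ 0.4678 -0.3422  0.214 ] th -3.0 open 0.0511 F [ 0.1 -0.1  0. ]
[-0.008, -0.006, -0.03, -0.003, -0.0, 0.0] rows 0.1
[0.0, 0.0, 0.41, 0.0, 0.0, 0.0] rows 1.3
[0.0, 0.0, -0.61, 0.0, 0.0, 0.0] rows 2.0
[0.528, 0.563, 0.0, 0.0, 0.0, 0.0] rows 2.5
[0.0, 0.0, 0.315, 0.0, 0.0, 0.0] rows 1.0
```

View pics/h.png

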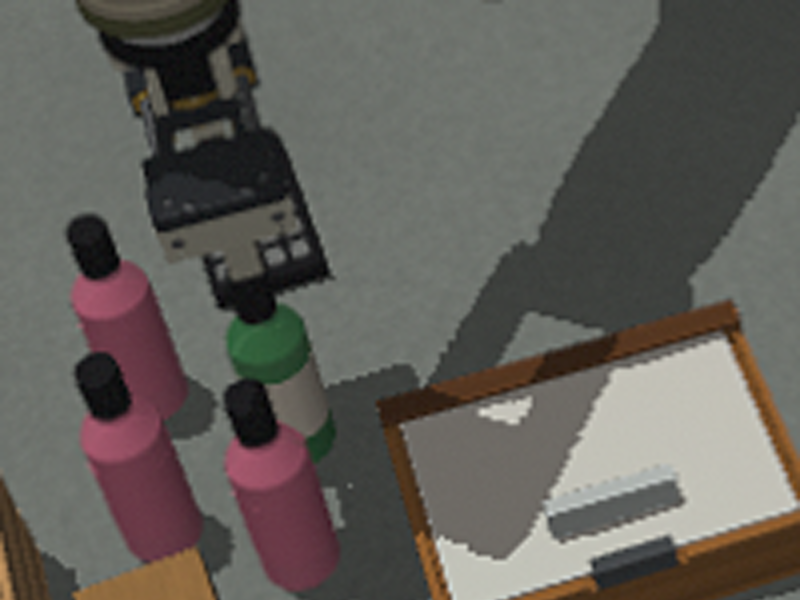

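The gripper is right above the green neck at (257,300), and the cover is closed flat.

Call:
arm_command:
  increments:
    - [-0.004,0,0.1,-0.003,0,0]
    - [-0.006,0,0.2,-0.003,0,0]
    - [-0.006,0,0.3,-0.003,0,0]
    - [-0.006,0,0.38,-0.003,0,0]
    - [-0.006,0,0.38,-0.003,0,0]

```text
t: 35.8
tool_pos: [0.4666, -0.3439, 0.3022]
orientation: [-2.277, -2.157, -0.002]
force: [0.4, 0.0, 0.4]
opening: 0.0511
gripper_force: 0.0
```

Call:
arm_command:
  increments:
    - [0,0,0,0,0,0]
    - [0,0,0,0,0,0]
    - [0,0,0,0,0,0]
    - [0,0,0,0,0,0]
    - [0,0,0,0,0,0]
  fingers: 0.7

```text
t: 36.42
tool_pos: [0.4673, -0.3446, 0.3052]
orientation: [2.281, 2.16, 0.003]
force: [-0.6, 1.0, 4.0]
opening: 0.0258
gripper_force: 25.0
```

Call:
arm_command:
  increments:
    - [0,0,-0.1,0,0,0]
    - [0,0,-0.25,0,0,0]
    - [0,0,-0.42,0,0,0]
    - [0,0,-0.55,0,0,0]
    - [0,0,-0.61,0,0,0]

```text
t: 37.05
tool_pos: [0.4671, -0.3447, 0.4289]
orientation: [2.28, 2.16, 0.003]
force: [0.1, 0.3, -3.9]
opening: 0.0255
gripper_force: 25.0
```

Run:
```python
from p import *
plan((.586,-.2444,.26,-3),(.586,-.2444,.2,-3))
```

```text
t 37.0 g [ 0.4675 -0.3446  0.2619] th -3.1 open 0.0255 F [ 0.1  0.3 -3.9]
[0.533, 0.566, 0.011, 0.001, -0.0, -0.001] rows 2.5
[0.0, 0.0, 0.3, 0.0, 0.0, 0.0] rows 1.0
```

Call:
arm_command:
  increments:
    - [0.11,0.11,0,0,0,0]
    - [0.22,0.22,0,0,0,0]
    - [0.35,0.36,0,0,0,0]
    - [0.46,0.48,0,0,0,0]
    - [0.533,0.566,0.011,0,0,0]

```text
t: 37.67
tool_pos: [0.5867, -0.2432, 0.4237]
orientation: [-2.278, -2.16, -0.002]
force: [0.6, 0.1, -3.6]
opening: 0.0255
gripper_force: 25.0
```

Call:
arm_command:
  increments:
    - [0,0,0.08,0,0,0]
    - [0,0,0.16,0,0,0]
    - [0,0,0.23,0,0,0]
    - [0,0,0.28,0,0,0]
    - [0,0,0.31,0,0,0]

```text
t: 38.3
tool_pos: [0.5855, -0.2445, 0.3615]
orientation: [-2.28, -2.158, -0.002]
force: [0.7, -0.9, -2.9]
opening: 0.0255
gripper_force: 25.0
```

Call:
arm_command:
  increments:
    - [0,0,0.005,0,0,0]
    - [0,0,0.01,0,0,0]
    - [0,0,0.012,0,0,0]
    - [0,0,0.015,0,0,0]
    - [0,0,0.015,0,0,0]

```text
t: 38.92
tool_pos: [0.5861, -0.2442, 0.3602]
orientation: [-2.281, -2.16, -0.003]
force: [-0.4, -0.2, 0.4]
opening: 0.0254
gripper_force: 25.0
```

Run:
```python
from p import *
plan((.586,-.2444,.193,-3))
```

```text
t 38.9 g [ 0.5863 -0.2439  0.1932] th -3.1 open 0.0254 F [-0.4 -0.2  0.4]
[-0.001, -0.0, 0.001, 0.0, -0.001, -0.001] rows 0.0
```

Call:
arm_command:
  increments:
    - [0,0,0,0,0,0]
    - [0,0,0,0,0,0]
    - [0,0,0,0,0,0]
    - [0,0,0,0,0,0]
    - [0,0,0,0,0,0]
  fingers: -0.1

```text
t: 39.55
tool_pos: [0.5859, -0.2442, 0.3594]
orientation: [-2.28, -2.16, -0.003]
force: [-0.5, 0.3, 0.3]
opening: 0.0511
gripper_force: 0.0
```

Call:
arm_command:
  increments:
    - [0,0,-0.1,0,0,0]
    - [0,0,-0.3,0,0,0]
    - [0,0,-0.45,0,0,0]
    - [0,0,-0.5,0,0,0]
    - [0,0,-0.5,0,0,0]

```text
t: 40.17
tool_pos: [0.5859, -0.2444, 0.4604]
orientation: [2.281, 2.16, 0.004]
force: [0.4, 0.6, -1.0]
opening: 0.0512
gripper_force: 0.0
```

Run:
```python
from p import *
plan((.54,-.05,.28,-3),(.50,.14,.26,-3),(.453,.30,.24,-3),(.453,.364,.20,-3),(.453,.364,.138,-3),(.453,.364,.26,-3),(.52,.18,.27,-3),(.5896,0,.27,-3),(.5896,-.1795,.26,-3))
```

```text
t 40.2 g [ 0.5863 -0.2442  0.2934] th -3.1 open 0.0512 F [ 0.4  0.6 -1. ]
[0.958, -0.282, 0.068, 0.001, -0.0, -0.001] rows 3.2
[0.938, -0.249, 0.1, 0.0, 0.0, 0.0] rows 3.1
[0.787, -0.277, 0.1, 0.0, 0.0, 0.0] rows 2.7
[0.32, -0.017, 0.2, 0.0, 0.0, 0.0] rows 1.2
[0.0, 0.0, 0.31, 0.0, 0.0, 0.0] rows 1.0
[0.0, 0.0, -0.61, 0.0, 0.0, 0.0] rows 2.0
[-0.901, 0.383, -0.05, 0.0, 0.0, 0.0] rows 3.1
[-0.881, 0.395, 0.0, 0.0, 0.0, 0.0] rows 3.1
[-0.896, 0.047, 0.05, 0.0, 0.0, 0.0] rows 2.9
```

Call:
arm_command:
  increments:
    - [0.958,-0.282,0.068,0,0,0]
    - [0.958,-0.282,0.068,0,0,0]
    - [0.958,-0.282,0.068,0,0,0]
    - [0.958,-0.282,0.068,0,0,0]
    - [0.958,-0.282,0.068,0,0,0]

```text
t: 40.8
tool_pos: [0.5398, -0.0495, 0.4451]
orientation: [-2.278, -2.161, -0.001]
force: [-0.8, 0.1, -0.0]
opening: 0.051
gripper_force: 0.0
```

Call:
arm_command:
  increments:
    - [0.938,-0.249,0.1,0,0,0]
    - [0.938,-0.249,0.1,0,0,0]
    - [0.938,-0.249,0.1,0,0,0]
    - [0.938,-0.249,0.1,0,0,0]
    - [0.938,-0.249,0.1,0,0,0]

```text
t: 41.42
tool_pos: [0.501, 0.1392, 0.4262]
orientation: [-2.28, -2.16, -0.001]
force: [-0.1, -0.1, -0.1]
opening: 0.0509
gripper_force: 0.0
```

Call:
arm_command:
  increments:
    - [0.787,-0.277,0.1,0,0,0]
    - [0.787,-0.277,0.1,0,0,0]
    - [0.787,-0.277,0.1,0,0,0]
    - [0.787,-0.277,0.1,0,0,0]
    - [0.787,-0.277,0.1,0,0,0]

```text
t: 42.05
tool_pos: [0.4549, 0.2987, 0.4069]
orientation: [-2.283, -2.158, -0.002]
force: [0.7, 1.1, 0.4]
opening: 0.051
gripper_force: 0.0
```

Run:
```python
from p import *
t=read_camera("top");s=read_camera("scene")
cv2.imwrite("pics/i.png",cv2.resize(s["image"][80:320,60:460,::-1],None,fx=2,fy=2,interpolation=cv2.INTER_CUBIC))
plan((.453,.364,.20,-3),(.453,.364,.138,-3),(.453,.364,.26,-3),(.52,.18,.27,-3),(.5896,0,.27,-3),(.5896,-.1795,.26,-3))
```

```text
t 42.1 g [0.455  0.2988 0.2401] th -3.3 open 0.0513 F [0.6 0.2 0.4]
[0.326, -0.028, 0.201, 0.0, -0.001, -0.001] rows 1.2
[0.0, 0.0, 0.31, 0.0, 0.0, 0.0] rows 1.0
[0.0, 0.0, -0.61, 0.0, 0.0, 0.0] rows 2.0
[-0.901, 0.383, -0.05, 0.0, 0.0, 0.0] rows 3.1
[-0.881, 0.395, 0.0, 0.0, 0.0, 0.0] rows 3.1
[-0.896, 0.047, 0.05, 0.0, 0.0, 0.0] rows 2.9
```

View pics/i.png

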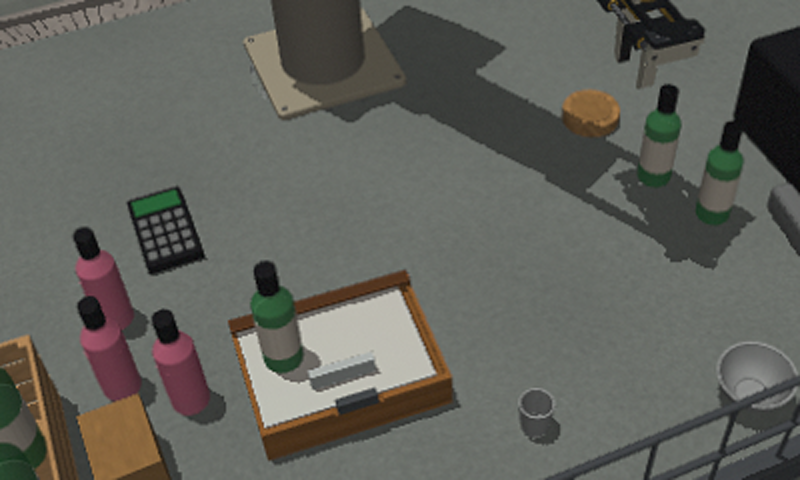

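Bottle one stands on the cover at (280,330), in front of the bar. Now for the next one.

Call:
arm_command:
  increments:
    - [0.326,-0.028,0.201,0,0,0]
    - [0.326,-0.028,0.201,0,0,0]
    - [0.326,-0.028,0.201,0,0,0]
    - [0.326,-0.028,0.201,0,0,0]
    - [0.326,-0.028,0.201,0,0,0]

```text
t: 42.78
tool_pos: [0.4522, 0.365, 0.3681]
orientation: [-2.282, -2.159, -0.005]
force: [0.3, 0.4, 0.3]
opening: 0.0514
gripper_force: 0.0
```

Call:
arm_command:
  increments:
    - [0,0,0.1,0,0,0]
    - [0,0,0.2,0,0,0]
    - [0,0,0.27,0,0,0]
    - [0,0,0.31,0,0,0]
    - [0,0,0.31,0,0,0]

```text
t: 43.4
tool_pos: [0.4514, 0.3658, 0.3038]
orientation: [-2.28, -2.159, -0.0]
force: [0.2, -0.4, -0.6]
opening: 0.0511
gripper_force: 0.0
```

Run:
```python
from p import *
plan((.453,.364,.138,-3),(.453,.364,.26,-3),(.52,.18,.27,-3),(.5896,0,.27,-3),(.5896,-.1795,.26,-3))
```

```text
t 43.4 g [0.4512 0.366  0.1368] th -3.1 open 0.0511 F [ 0.2 -0.4 -0.6]
[-0.009, 0.009, -0.006, -0.0, -0.0, -0.001] rows 0.0
[0.0, 0.0, -0.61, 0.0, 0.0, 0.0] rows 2.0
[-0.901, 0.383, -0.05, 0.0, 0.0, 0.0] rows 3.1
[-0.881, 0.395, 0.0, 0.0, 0.0, 0.0] rows 3.1
[-0.896, 0.047, 0.05, 0.0, 0.0, 0.0] rows 2.9
```

Call:
arm_command:
  increments:
    - [-0.009,0.009,-0.006,0,0,0]
    - [-0.009,0.009,-0.006,0,0,0]
    - [-0.009,0.009,-0.006,0,0,0]
    - [-0.009,0.009,-0.006,0,0,0]
    - [-0.009,0.009,-0.006,0,0,0]

```text
t: 44.02
tool_pos: [0.4533, 0.3641, 0.3061]
orientation: [-2.28, -2.16, -0.003]
force: [0.3, -0.6, 0.3]
opening: 0.0512
gripper_force: 0.0
```

Call:
arm_command:
  increments:
    - [0,0,0,0,0,0]
    - [0,0,0,0,0,0]
    - [0,0,0,0,0,0]
    - [0,0,0,0,0,0]
    - [0,0,0,0,0,0]
  fingers: 0.7

```text
t: 44.65
tool_pos: [0.4533, 0.364, 0.3059]
orientation: [-2.28, -2.159, -0.002]
force: [-0.6, -0.5, -1.0]
opening: 0.0259
gripper_force: 25.0
```

Call:
arm_command:
  increments:
    - [0,0,-0.1,0,0,0]
    - [0,0,-0.25,0,0,0]
    - [0,0,-0.42,0,0,0]
    - [0,0,-0.55,0,0,0]
    - [0,0,-0.61,0,0,0]

```text
t: 45.28
tool_pos: [0.4535, 0.3639, 0.4311]
orientation: [-2.28, -2.16, -0.008]
force: [0.7, -0.6, -3.2]
opening: 0.0257
gripper_force: 25.0
```

Call:
arm_command:
  increments:
    - [-0.15,0.06,-0.01,0,0,0]
    - [-0.33,0.14,-0.02,0,0,0]
    - [-0.53,0.22,-0.03,0,0,0]
    - [-0.73,0.31,-0.04,0,0,0]
    - [-0.901,0.383,-0.05,0,0,0]

```text
t: 45.9
tool_pos: [0.5202, 0.1781, 0.4373]
orientation: [-2.28, -2.159, -0.001]
force: [0.2, -0.4, -3.9]
opening: 0.0256
gripper_force: 25.0
```

Call:
arm_command:
  increments:
    - [-0.2,0.09,0,0,0,0]
    - [-0.4,0.18,0,0,0,0]
    - [-0.6,0.27,0,0,0,0]
    - [-0.75,0.34,0,0,0,0]
    - [-0.881,0.395,0,0,0,0]

```text
t: 46.52
tool_pos: [0.5895, -0.002, 0.4368]
orientation: [-2.28, -2.158, -0.001]
force: [-0.1, -0.7, -4.3]
opening: 0.0256
gripper_force: 25.0
```

Run:
```python
from p import *
plan((.5896,-.1795,.26,-3),(.5896,-.1795,.194,-3))
```

```text
t 46.5 g [ 0.5893 -0.0017  0.2698] th -3.2 open 0.0256 F [-0.1 -0.7 -4.3]
[-0.886, 0.05, 0.047, -0.0, -0.001, -0.001] rows 2.8
[0.0, 0.0, 0.33, 0.0, 0.0, 0.0] rows 1.1
```

Call:
arm_command:
  increments:
    - [-0.2,0.01,0.01,0,0,0]
    - [-0.42,0.02,0.02,0,0,0]
    - [-0.63,0.035,0.03,0,0,0]
    - [-0.8,0.045,0.04,0,0,0]
    - [-0.886,0.05,0.047,0,0,0]

```text
t: 47.15
tool_pos: [0.5893, -0.1797, 0.4268]
orientation: [-2.281, -2.157, -0.001]
force: [-0.0, 1.0, -4.0]
opening: 0.0257
gripper_force: 25.0
```

Call:
arm_command:
  increments:
    - [0,0,0.08,0,0,0]
    - [0,0,0.16,0,0,0]
    - [0,0,0.23,0,0,0]
    - [0,0,0.28,0,0,0]
    - [0,0,0.31,0,0,0]

```text
t: 47.78
tool_pos: [0.5896, -0.1774, 0.3646]
orientation: [-2.279, -2.16, -0.002]
force: [0.1, -0.8, -3.6]
opening: 0.0251
gripper_force: 25.0
```

Call:
arm_command:
  increments:
    - [0,0,0.005,0,0,0]
    - [0,0,0.01,0,0,0]
    - [0,0,0.015,0,0,0]
    - [0,0,0.02,0,0,0]
    - [0,0,0.02,0,0,0]

```text
t: 48.4
tool_pos: [0.5897, -0.1779, 0.3616]
orientation: [-2.28, -2.159, -0.003]
force: [-0.0, -0.3, -2.6]
opening: 0.0256
gripper_force: 25.0
```

Run:
```python
from p import *
plan((.5896,-.1795,.194,-3))
```

```text
t 48.4 g [ 0.5897 -0.1776  0.1946] th -3.1 open 0.0256 F [-0.  -0.3 -2.6]
[-0.008, 0.0, 0.003, 0.0, -0.001, -0.001] rows 0.0
```

Another millimetre down to touch, then release.

Call:
arm_command:
  increments:
    - [0,0,0.003,0,0,0]
    - [0,0,0.005,0,0,0]
    - [0,0,0.006,0,0,0]
    - [0,0,0.006,0,0,0]
    - [0,0,0.006,0,0,0]

```text
t: 49.02
tool_pos: [0.5898, -0.1779, 0.361]
orientation: [-2.28, -2.16, -0.003]
force: [-1.9, 1.1, 3.8]
opening: 0.0257
gripper_force: 25.0
```

Call:
arm_command:
  increments:
    - [0,0,0,0,0,0]
    - [0,0,0,0,0,0]
    - [0,0,0,0,0,0]
    - [0,0,0,0,0,0]
    - [0,0,0,0,0,0]
  fingers: -0.1

```text
t: 49.65
tool_pos: [0.5897, -0.1779, 0.3603]
orientation: [-2.28, -2.159, -0.003]
force: [0.8, -0.2, -1.4]
opening: 0.0511
gripper_force: 0.0
```

Call:
arm_command:
  increments:
    - [0,0,-0.1,0,0,0]
    - [0,0,-0.3,0,0,0]
    - [0,0,-0.45,0,0,0]
    - [0,0,-0.5,0,0,0]
    - [0,0,-0.5,0,0,0]

```text
t: 50.28
tool_pos: [0.5897, -0.1781, 0.4614]
orientation: [2.281, 2.16, 0.004]
force: [0.2, 0.6, 0.2]
opening: 0.0512
gripper_force: 0.0
```

Run:
```python
from p import *
plan((.58,.01,.28,-3),(.57,.2,.27,-3),(.551,.38,.25,-3),(.551,.404,.20,-3),(.551,.404,.139,-3),(.551,.404,.26,-3),(.56,.23,.27,-3),(.58,.05,.27,-3),(.5932,-.1146,.26,-3))
```

```text
t 50.3 g [ 0.5901 -0.1779  0.2944] th -3.1 open 0.0512 F [0.2 0.6 0.2]
[0.937, -0.1, 0.073, 0.001, -0.0, -0.001] rows 3.0
[0.946, -0.1, 0.05, 0.0, 0.0, 0.0] rows 3.0
[0.894, -0.142, 0.1, 0.0, 0.0, 0.0] rows 2.9
[0.12, -0.006, 0.25, 0.0, 0.0, 0.0] rows 0.9
[0.0, 0.0, 0.305, 0.0, 0.0, 0.0] rows 1.0
[0.0, 0.0, -0.605, 0.0, 0.0, 0.0] rows 1.9
[-0.866, 0.09, -0.05, 0.0, 0.0, 0.0] rows 2.8
[-0.894, 0.147, 0.0, 0.0, 0.0, 0.0] rows 2.9
[-0.818, 0.109, 0.05, 0.0, 0.0, 0.0] rows 2.6
```

Call:
arm_command:
  increments:
    - [0.937,-0.1,0.073,0,0,0]
    - [0.937,-0.1,0.073,0,0,0]
    - [0.937,-0.1,0.073,0,0,0]
    - [0.937,-0.1,0.073,0,0,0]
    - [0.937,-0.1,0.073,0,0,0]

```text
t: 50.9
tool_pos: [0.5796, 0.0103, 0.4447]
orientation: [-2.278, -2.16, 0.0]
force: [0.3, 0.0, -1.0]
opening: 0.0513
gripper_force: 0.0
```

Call:
arm_command:
  increments:
    - [0.946,-0.1,0.05,0,0,0]
    - [0.946,-0.1,0.05,0,0,0]
    - [0.946,-0.1,0.05,0,0,0]
    - [0.946,-0.1,0.05,0,0,0]
    - [0.946,-0.1,0.05,0,0,0]

```text
t: 51.52
tool_pos: [0.5706, 0.1989, 0.4359]
orientation: [-2.281, -2.159, -0.001]
force: [1.1, -1.0, 0.5]
opening: 0.0511
gripper_force: 0.0
```

Call:
arm_command:
  increments:
    - [0.894,-0.142,0.1,0,0,0]
    - [0.894,-0.142,0.1,0,0,0]
    - [0.894,-0.142,0.1,0,0,0]
    - [0.894,-0.142,0.1,0,0,0]
    - [0.894,-0.142,0.1,0,0,0]

```text
t: 52.15
tool_pos: [0.5526, 0.3783, 0.4167]
orientation: [-2.283, -2.158, -0.002]
force: [0.2, 0.8, 0.5]
opening: 0.0511
gripper_force: 0.0
```

Run:
```python
from p import *
s=read_camera("scene")
cv2.imwrite("pics/j.png",cv2.resize(s["image"][60:260,340:480,::-1],None,fx=3,fy=3,interpolation=cv2.INTER_CUBIC))
P=[(.551,.404,z) for z in(.168,.12,0)];print(((proj(s,P)-[340,60]+.5)*3).round(1).tolist())
plan((.551,.404,.20,-3),(.551,.404,.139,-3))
```

```text
[[259.0, 250.6], [249.3, 289.9], [226.8, 380.1]]
t 52.2 g [0.5529 0.3782 0.2501] th -3.3 open 0.0511 F [-0.3 -0.7 -0.5]
[0.129, -0.016, 0.251, 0.0, -0.0, -0.001] rows 0.9
[0.0, 0.0, 0.305, 0.0, 0.0, 0.0] rows 1.0
```

View pics/j.png

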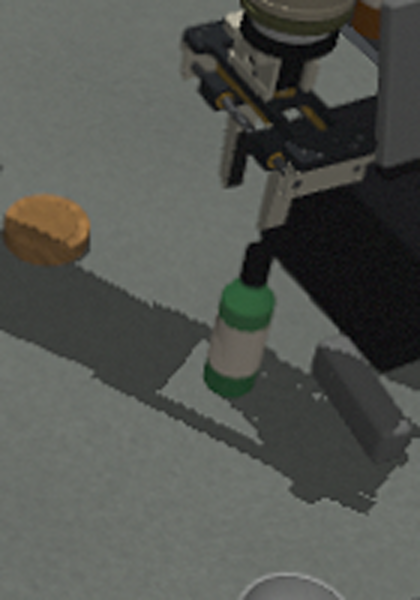

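The cap is at (261,248), within 1 px of the prediction, so I'll descend.

Call:
arm_command:
  increments:
    - [0.129,-0.016,0.251,0,0,0]
    - [0.129,-0.016,0.251,0,0,0]
    - [0.129,-0.016,0.251,0,0,0]
    - [0.129,-0.016,0.251,0,0,0]
    - [0.129,-0.016,0.251,0,0,0]

```text
t: 52.82
tool_pos: [0.5503, 0.4059, 0.3688]
orientation: [-2.281, -2.159, -0.007]
force: [0.1, 0.6, 0.2]
opening: 0.0509
gripper_force: 0.0
```

Call:
arm_command:
  increments:
    - [0,0,0.1,0,0,0]
    - [0,0,0.2,0,0,0]
    - [0,0,0.27,0,0,0]
    - [0,0,0.305,0,0,0]
    - [0,0,0.305,0,0,0]

```text
t: 53.45
tool_pos: [0.5495, 0.4064, 0.3047]
orientation: [-2.28, -2.159, -0.0]
force: [-0.0, -0.0, 0.5]
opening: 0.0509
gripper_force: 0.0
```

Call:
arm_command:
  increments:
    - [0,0,0,0,0,0]
    - [0,0,0,0,0,0]
    - [0,0,0,0,0,0]
    - [0,0,0,0,0,0]
    - [0,0,0,0,0,0]
  fingers: 0.7

```text
t: 54.08
tool_pos: [0.5499, 0.4065, 0.3063]
orientation: [-2.28, -2.16, -0.004]
force: [0.2, -0.6, 3.3]
opening: 0.0256
gripper_force: 25.0
```

Run:
```python
from p import *
plan((.551,.404,.26,-3),(.56,.23,.27,-3),(.58,.05,.27,-3),(.5932,-.1146,.26,-3))
```

```text
t 54.1 g [0.5501 0.407  0.1393] th -3.1 open 0.0256 F [ 0.2 -0.6  3.3]
[-0.011, 0.007, -0.603, 0.0, -0.001, -0.001] rows 1.9
[-0.866, 0.09, -0.05, 0.0, 0.0, 0.0] rows 2.8
[-0.894, 0.147, 0.0, 0.0, 0.0, 0.0] rows 2.9
[-0.818, 0.109, 0.05, 0.0, 0.0, 0.0] rows 2.6
```

Call:
arm_command:
  increments:
    - [0,0,-0.1,0,0,0]
    - [0,0,-0.25,0,0,0]
    - [0,0,-0.42,0,0,0]
    - [0,0,-0.55,0,0,0]
    - [-0.011,0.007,-0.603,0,0,0]

```text
t: 54.7
tool_pos: [0.5511, 0.4041, 0.4294]
orientation: [-2.28, -2.16, -0.008]
force: [1.5, -1.0, -2.9]
opening: 0.0257
gripper_force: 25.0
```

Call:
arm_command:
  increments:
    - [-0.15,0.01,-0.01,0,0,0]
    - [-0.33,0.03,-0.02,0,0,0]
    - [-0.53,0.05,-0.03,0,0,0]
    - [-0.7,0.07,-0.04,0,0,0]
    - [-0.866,0.09,-0.05,0,0,0]

```text
t: 55.32
tool_pos: [0.5593, 0.2285, 0.4352]
orientation: [-2.28, -2.159, -0.0]
force: [0.4, 0.1, -2.9]
opening: 0.0258
gripper_force: 25.0
```

Call:
arm_command:
  increments:
    - [-0.18,0.03,0,0,0,0]
    - [-0.36,0.06,0,0,0,0]
    - [-0.55,0.09,0,0,0,0]
    - [-0.75,0.12,0,0,0,0]
    - [-0.894,0.147,0,0,0,0]

```text
t: 55.95
tool_pos: [0.5789, 0.048, 0.4348]
orientation: [-2.28, -2.158, -0.0]
force: [0.3, 0.0, -3.4]
opening: 0.0257
gripper_force: 25.0
```

Call:
arm_command:
  increments:
    - [-0.2,0.03,0.01,0,0,0]
    - [-0.4,0.055,0.02,0,0,0]
    - [-0.6,0.08,0.03,0,0,0]
    - [-0.75,0.1,0.045,0,0,0]
    - [-0.818,0.109,0.05,0,0,0]

```text
t: 56.58
tool_pos: [0.5917, -0.1163, 0.4242]
orientation: [-2.281, -2.156, -0.001]
force: [-0.2, -0.1, -4.1]
opening: 0.0257
gripper_force: 25.0
```

Run:
```python
from p import *
plan((.5932,-.1146,.26,-3),(.5932,-.1146,.194,-3))
```

```text
t 56.6 g [ 0.5915 -0.1159  0.2572] th -3.2 open 0.0257 F [-0.2 -0.1 -4.1]
[0.009, 0.007, -0.014, -0.001, -0.001, -0.001] rows 0.1
[0.0, 0.0, 0.33, 0.0, 0.0, 0.0] rows 1.1
```

Call:
arm_command:
  increments:
    - [0,0,0.08,0,0,0]
    - [0,0,0.16,0,0,0]
    - [0,0,0.22,0,0,0]
    - [0,0,0.27,0,0,0]
    - [0,0,0.3,0,0,0]

```text
t: 57.2
tool_pos: [0.5921, -0.114, 0.3644]
orientation: [-2.279, -2.16, -0.002]
force: [0.6, -0.5, -2.9]
opening: 0.0256
gripper_force: 25.0
```

Call:
arm_command:
  increments:
    - [0,0,0.005,0,0,0]
    - [0,0,0.01,0,0,0]
    - [0,0,0.015,0,0,0]
    - [0,0,0.02,0,0,0]
    - [0,0,0.02,0,0,0]

```text
t: 57.82
tool_pos: [0.5922, -0.1146, 0.3614]
orientation: [-2.28, -2.16, -0.003]
force: [-0.1, -0.2, -2.9]
opening: 0.0255
gripper_force: 25.0
```

Run:
```python
from p import *
plan((.5932,-.1146,.194,-3))
```

```text
t 57.8 g [ 0.5923 -0.1142  0.1944] th -3.1 open 0.0255 F [-0.1 -0.2 -2.9]
[0.0, 0.005, 0.002, 0.0, -0.001, -0.001] rows 0.0
```

Call:
arm_command:
  increments:
    - [0,0,0.003,0,0,0]
    - [0,0,0.005,0,0,0]
    - [0,0,0.006,0,0,0]
    - [0,0,0.006,0,0,0]
    - [0,0,0.006,0,0,0]

```text
t: 58.45
tool_pos: [0.5923, -0.1145, 0.3613]
orientation: [-2.281, -2.16, -0.004]
force: [-3.1, 1.3, 6.4]
opening: 0.0258
gripper_force: 25.0
```

Call:
arm_command:
  increments:
    - [0,0,0,0,0,0]
    - [0,0,0,0,0,0]
    - [0,0,0,0,0,0]
    - [0,0,0,0,0,0]
    - [0,0,0,0,0,0]
  fingers: -0.1

```text
t: 59.08
tool_pos: [0.5921, -0.1145, 0.36]
orientation: [-2.28, -2.159, -0.003]
force: [-0.1, 0.4, -0.4]
opening: 0.0512
gripper_force: 0.0
```

Call:
arm_command:
  increments:
    - [0,0,-0.1,0,0,0]
    - [0,0,-0.3,0,0,0]
    - [0,0,-0.45,0,0,0]
    - [0,0,-0.6,0,0,0]
    - [0,0,-0.6,0,0,0]

```text
t: 59.7
tool_pos: [0.5924, -0.1148, 0.4852]
orientation: [2.277, 2.157, 0.009]
force: [0.2, -0.2, 0.6]
opening: 0.051
gripper_force: 0.0
```

Call:
arm_command:
  increments:
    - [0.2,-0.1,0,0,0,0]
    - [0.5,-0.3,0,0,0,0]
    - [0.9,-0.5,0,0,0,0]
    - [0.9,-0.5,0,0,0,0]
    - [0.9,-0.5,0,0,0,0]

```text
t: 60.32
tool_pos: [0.5009, 0.0724, 0.4803]
orientation: [-2.276, -2.163, -0.003]
force: [1.0, -0.3, 0.0]
opening: 0.0511
gripper_force: 0.0
```

Run:
```python
from p import *
s=read_camera("scene")
cv2.imwrite("pics/k.png",cv2.resize(s["image"][120:320,60:320,::-1],None,fx=3,fy=3,interpolation=cv2.INTER_CUBIC))
```

```text
(no output)
```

View pics/k.png

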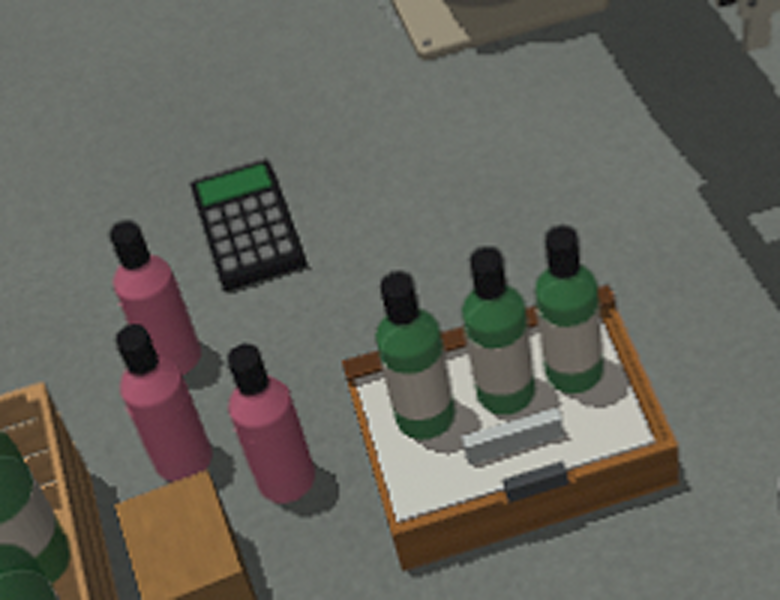

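All three green bottles stand upright on the closed cover in front of the bar, at (420,400), (500,370) and (570,350). The pink ones are untouched.

```bash
python3 -c "
from plant import *
print(close_job())"
```

```text
the job is handed in; nothing more can be done
None
```

I've handed the job in at about 60 s: three miniatures are in their cradles, the cover is latched (it held against a 15–19 N upward pull), and the three green bottles stand upright on it in front of the bar; no score came back.

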